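# Lay a blade spindle in its V-cradle and cover it with the dust hood

## Robot

A 6-joint arm with a two-finger parallel gripper is mounted at the origin on a cart in front of the work surface, level with it; the furniture and walls round the work are solid. World frame = base frame: x ahead of the robot, y to its left, z up, the work surface at z = 0. Lengths are in m, angles in rad, forces in N, time in s.
With the tool pointing down it reaches from about 0.375 to 0.9 m from the base axis. Payload 3.1 kg.
Tool frame: the origin (TCP) lies at the very end of the fingers, on their centre line; the grasp point (between the pads) lies 19 mm behind it; z points along the fingers, y is the direction in which the jaws open and shut (so a half turn about z gives the same grasp; the last joint's range is limited). The gripper opens to 87 mm and grips with 3 to 60 N. Pads are 19 mm wide; open, the fingers measure 117 mm over their backs; the gripper's body (75 mm by 190 mm) begins 51 mm behind the grasp point.
Start: joints at [-0.178, 0.527, 1.433, -0, 1.181, -0.178], TCP at [0.625, 0, 0.223] pointing down, gripper open.
Joint ranges: [-3.08, 3.08], [-0.75, 2.2], [0.22, 2.44], [-1.43, 4.57], [0, 2.65], [-2.85, 2.85]. Speed limits (rad/s): [2.79, 2.79, 3.14, 3.14, 3.14, 3.14].

## Interface

Orientations are given as a unit quaternion [x, y, z, w].
In Python, from rig import robot gives the robot as it stands. The module is installed in compiled form; this text tells all that it offers.
- The arm moves only by the tool send_rows, never from a script. Its argument "deltas" is a list of rows, each an object of numbers: "tx", "ty", "tz": the shift along the tool's x, y, z in cm; "rx", "ry", "rz": the turn, a rotation vector about the tool's x, y, z in rad. A call has 1 to 5 rows; each row is the pose to reach, as a shift and turn from the pose commanded when the call began, along the tool's axes at that moment; what a row does not reach only later rows make up. A row lasts 1/12 s, in which the tool goes at most 41.7 mm and 7.16 degrees, less where a joint would pass 70% of its speed; a pose out of reach is approached as far as the arm can. A call with a gripper value outside its range is refused whole. "claw" is the finger opening in cm, from 0 to 8.7, set as the call begins (left out, the last holds). The fingers move at their own pace and stop on an object; "squeeze" is the grip in N (left out, the last holds). Time passes only in rows, so rows that repeat a pose let the fingers close. It gives the time, the measured TCP pose, the force and the opening at its end, in the units of the state.
- robot.get_obs(): the state, without advancing time (a new reading comes with each control period).
- robot.camera(name): name is "scene" or "side" or "wrist"; returns a dict with "color" (480x640x3 uint8, red, green, blue), "z_map" (480x640 float32, m along the optical axis (not along the pixel's ray), 0 where there is no reading), "intrinsics" (3x3 intrinsics, pixels), "R" (3x3) and "t" (3): a world point X has camera coordinates R X + t; the wrist camera has in their place "tool_from_camera" (4x4, takes a point from camera to tool coordinates, whose origin is the TCP and whose axes are the flange's). Camera axes: x right, y down, z forward; pixel columns grow to the right and rows downward; lengths in m; the calibration is good to about 2 mm. A picture is of the moment at which its call begins: read the wrist's pose just before it.
- robot.hand_in(): hands the job in, once; it reports no verdict.
Trained networks look in the newest picture that a camera, given by its name, has taken for a name from the list of things; names that differ only in an ending like _2 or _b are one class to them, and where a whole thing is asked for, a point or a joint stands for the part that bears it (a point fixed in the world has none). Each returns a list of dicts, best first, with "p" (0 to 1); they miss things now and then, are a little off and sometimes report something else, mostly with a low value. They report only what shows in the picture. A call takes as long as a camera call. They do not tell look-alikes from the thing itself.
- robot.outline_of(label, camera): "pixels" (480x640 bool, what is visible of it) and "xy" ([column, row] in pixels, amid what is visible of it).
- robot.tip_of(label, camera): "xy" ([column, row] in pixels: a listed point, or the origin of a listed thing).
The state is a dict: "time": time; "q": joint angles; "joint_velocities": joint speeds; "joint_torque": joint torques, N m; "position": TCP position; "tool_rot": TCP orientation; "ft_force": force on the tool from outside, world axes, zero at the start; "moment": the same for the moment, N m; "grip_width": finger opening in m.
Only numpy, scipy, OpenCV 4.12 (cv2) and the standard library are available. Lean on these libraries where they do the work, as an engineer would, in place of code of your own. Each camera call takes 0.05 s, during which the arm holds its last target.

## Task

Lay the mower blade spindle into the two V-notches of the inspection cradle, its thick journal in the orange saddle with the wide notch and its thin journal in the silver saddle, so that it sits level, with its eight-sided barrel between the saddles; lower it gently, do not drop it. Let go of it, then set the yellow dust hood over it so that the hood stands level and fully down on the grey flange all round. Do not disturb the tape measure or the carburettor.

Things in the scene. Friction and masses are not known exactly. Their poses are not given: they have to be found in the camera images.
- cradle: Inspection cradle, fixed, its place and yaw vary. Origin: centre of its underside, on the counter; z up, x along its length. Grey flange 216 (x) x 120 (y) x 6 mm; on it a dark plinth 180 x 84 mm, top at z = 14 mm; on that two saddles at x = +43 (orange) and -43 mm (silver), plates 16 mm thick in x, 72 mm wide in y, top at z = 64 mm, each with a 90 degree V-notch at y = 0.
- cradle_seat (a point): Point of the cradle 62 mm above its origin, midway between the saddles: where the spindle's origin belongs, its axis level along the cradle's x. It may lie up to 7 mm off along x before the barrel meets a saddle. 70 mm are free between the saddles for the fingers.
- orange_notch (a point): Bottom of the wide V-notch (46 mm wide at the top) in the orange saddle, z = 40.8 mm, for the thick journal.
- silver_notch (a point): Bottom of the narrow V-notch (29 mm wide at the top) in the silver saddle, z = 49.3 mm, for the thin journal.
- spindle: Steel mower blade spindle, 152 mm long, 0.5 kg, lying level with its axis 18 mm up. Origin on the axis at mid-barrel; x to the thick end. Dark eight-sided barrel, 36 mm across flats, x = -28 to 28 mm: grip it here. Thick journal, 30 mm diameter, x = 28 to 58; brass collar, 34 mm, to 70; stub to 76. Thin journal, 18 mm diameter, x = -28 to -58; threaded stub, 12 mm, to -76.
- spindle_thick_end (a point): Centre of the end face of the spindle's thick (brass collar) end, on the axis, 76 mm from its origin.
- hood: Yellow dust hood, a box open below, 196 (x) x 100 (y) x 87 mm high to its roof, walls 3 mm, 0.35 kg, standing on its rim. Origin: centre of its lower rim; x along its length, z up. It goes over the plinth with 5 mm play all round, lengthways along the cradle, either way round; fully down, its rim rests on the flange, 6 mm above the counter.
- hood_handle (a point): Centre of the black grip bar on the hood's roof, 110 mm above its rim, over the hood's centre. The bar is 100 mm long (hood's x), 16 mm wide (hood's y), 14 mm high, with 16 mm of free space between it and the roof; grip it across its width.
- tape_measure: Yellow tape measure, 35 x 82 x 62 mm, bystander. Origin: centre of its underside.
- carburettor: Grey metal carburettor, 69 x 78 x 74 mm, bystander. Origin: centre of its underside.
Not all that is in view belongs to the job. What is shaped like the spindle but white is not meant.

How it is judged:
On the way:
1. the spindle lies level in both V-notches, thick end at the orange saddle, let go (x of spindle in the frame of cradle between -0.01 and 0.01 m and y of spindle in the frame of cradle between -0.003 and 0.003 m and z of spindle in the frame of cradle between 0.0588 and 0.065 m and angle between the x axis of spindle and the x axis of cradle, either way round below 0.035 rad and x of spindle_thick_end in the frame of cradle above 0.05 m and linear speed of spindle below 0.02 m/s and contact force between spindle and cradle above 1 N and contact force between spindle and the fingers below 0.1 N), for 0.2 s.
At the end, for the whole second after the job is handed in: Spindle at rest in both notches, thick end on the orange side, aligned within 2 degrees, centred within 10 mm along x, 3 mm in y and 3 mm in height (62 mm); hood over it, not touching it, upright within 1.7 degrees, centred within 9 mm, its rim within 3 mm of the flange; all at rest (x of spindle in the frame of cradle between -0.01 and 0.01 m and y of spindle in the frame of cradle between -0.003 and 0.003 m and z of spindle in the frame of cradle between 0.0588 and 0.065 m and angle between the x axis of spindle and the x axis of cradle, either way round below 0.035 rad and x of spindle_thick_end in the frame of cradle above 0.05 m and linear speed of each of spindle, hood below 0.02 m/s and contact force between spindle and cradle above 1 N and x of hood in the frame of cradle between -0.009 and 0.009 m and y of hood in the frame of cradle between -0.009 and 0.009 m and z of hood in the frame of cradle between 0.003 and 0.009 m and angle between hood's own z axis and vertical below 0.03 rad and contact force between spindle and hood below 0.5 N).
It fails at once if a bystander (tape measure, carburettor) is moved more than 30 mm (distance of any of tape_measure, carburettor from where it was at the start of the episode above 0.03 m).
It fails at once if the spindle is dropped from more than about 10 mm (moves at over 0.45 m/s out of the fingers) or rammed onto the cradle (over 80 N) (contact force between spindle and cradle above 80 N or (linear speed of spindle above 0.45 m/s and contact force between spindle and the fingers below 1 N)).
It also fails if it takes over 64 s, if anything falls off the work surface, if the arm or the gripper's body presses on something with over 40 N, if the wrist force passes 120 N, or if a joint passes its speed limit or range.

## Working session

There is one attempt and no reset: what is moved stays moved. The work goes in short steps, Python scripts to look and compute and a tool call to move; the robot and the scene stay as the last step left them, time stands still between calls to the robot, and variables do not carry over. Pictures are saved under pics/ and viewed, and the job is handed in when it is done.

Besides the shell and the picture viewer there is one more tool, called as name(argument=value, ...) on one line, values as JSON. send_rows: Moves the arm, as the interface text tells. Its arguments: {"type":"object","properties":{"deltas":{"type":"array","items":{"type":"object","properties":{"tx":{"type":"number"},"ty":{"type":"number"},"tz":{"type":"number"},"rx":{"type":"number"},"ry":{"type":"number"},"rz":{"type":"number"}}}},"claw":{"type":"number"},"squeeze":{"type":"number"}},"required":["deltas"]}

```bash
ls; mkdir -p pics; cat > h.py <<'E'
import numpy as np, cv2, pickle
from rig import robot
from scipy.spatial.transform import Rotation as Ro
def grab(name,tag):
    o=robot.get_obs(); c=robot.camera(name)
    if 'R' not in c:
        T=np.eye(4);T[:3,:3]=Ro.from_quat(o['tool_rot']).as_matrix();T[:3,3]=o['position']
        W=T@np.array(c['tool_from_camera']); c['R']=W[:3,:3].T; c['t']=-W[:3,:3].T@W[:3,3]
    c['obs']=o
    cv2.imwrite(f'pics/{tag}.png',c['color'][:,:,::-1]); pickle.dump(c,open(f'{tag}.pkl','wb'))
    return c
def load(tag): return pickle.load(open(f'{tag}.pkl','rb'))
def cloud(c):
    K=np.array(c['intrinsics']);z=c['z_map'];v,u=np.mgrid[:480,:640]
    P=np.stack([(u-K[0,2])/K[0,0]*z,(v-K[1,2])/K[1,1]*z,z],-1)
    return (P-c['t'])@np.array(c['R'])   # R^T(P-t)
def ray(c,uv):
    K=np.array(c['intrinsics']);R=np.array(c['R'])
    d=np.array([(uv[0]-K[0,2])/K[0,0],(uv[1]-K[1,2])/K[1,1],1.]); d=R.T@d
    return -R.T@c['t'], d/np.linalg.norm(d)
def tri(rs):
    A=0;b=0
    for o,d in rs:
        M=np.eye(3)-np.outer(d,d);A=A+M;b=b+M@o
    x=np.linalg.solve(A,b); return x,[np.linalg.norm((np.eye(3)-np.outer(d,d))@(x-o)) for o,d in rs]
def atz(c,uv,z):
    o,d=ray(c,uv);return o+d*(z-o[2])/d[2]
E
python3 - <<'E'
from h import *
for n in['scene','side','wrist']:
    c=grab(n,n+'0'); print(n,(-np.array(c['R']).T@c['t']).round(3))
    for l in['cradle','spindle','hood','tape_measure','carburettor']:
        r=robot.outline_of(l,n); print(l,'out',[(round(x['p'],2),np.round(x['xy']),x['pixels'].sum()) for x in r])
    for l in['cradle_seat','orange_notch','silver_notch','spindle','spindle_thick_end','hood','hood_handle']:
        r=robot.tip_of(l,n); print(l,'tip',[(round(x['p'],2),np.round(x['xy'],1)) for x in r])
o=robot.get_obs();print(o['time'],o['tool_rot'],o['ft_force'])
E
```

```text
pics
scene [ 0.087 -0.714  0.858]
cradle out [(0.92, array([336., 214.]), np.int64(2641)), (0.66, array([391., 374.]), np.int64(1109))]
spindle out [(0.78, array([393., 377.]), np.int64(1120)), (0.78, array([386., 267.]), np.int64(782))]
hood out [(0.75, array([229., 166.]), np.int64(2758))]
tape_measure out [(0.97, array([266., 258.]), np.int64(804))]
carburettor out [(0.69, array([298., 296.]), np.int64(1085))]
cradle_seat tip [(0.75, array([337.4, 204.8])), (0.34, array([229.7, 177.2]))]
orange_notch tip [(0.88, array([321.2, 214.7]))]
silver_notch tip [(0.83, array([350.3, 202.3]))]
spindle tip [(0.87, array([381.8, 265.8])), (0.55, array([398.8, 369.6]))]
spindle_thick_end tip [(0.83, array([386.1, 406.4])), (0.59, array([406.5, 260.4]))]
hood tip [(0.83, array([226.5, 176.7]))]
hood_handle tip [(0.76, array([223.2, 142.5]))]
side [ 0.705 -1.161  1.462]
cradle out [(0.64, array([347., 228.]), np.int64(2148))]
spindle out [(0.84, array([341., 281.]), np.int64(455)), (0.83, array([273., 349.]), np.int64(620)), (0.51, array([306., 150.]), np.int64(1559)), (0.25, array([350., 230.])
[... 527 characters left out ...]
0.625 0.08  0.385]
cradle out [(0.6, array([319., 126.]), np.int64(28220))]
spindle out [(0.68, array([308., 315.]), np.int64(2698))]
hood out []
tape_measure out []
carburettor out [(0.7, array([108., 299.]), np.int64(251))]
cradle_seat tip [(0.56, array([320.7, 131.4]))]
orange_notch tip [(0.89, array([273.4, 130.3]))]
silver_notch tip [(0.64, array([367.8, 139.3])), (0.63, array([100.9, 181.8])), (0.6, array([117.4, 312. ]))]
spindle tip [(0.71, array([369.3, 136.6])), (0.7, array([313.2, 318.7]))]
spindle_thick_end tip [(0.95, array([373.6, 344.8]))]
hood tip []
hood_handle tip []
1.95 [ 7.07109512e-01  7.07104049e-01 -1.80841063e-05 -2.92777311e-05] [-0.08440583  0.36872621 -0.48765921]
```

View pics/scene0.png

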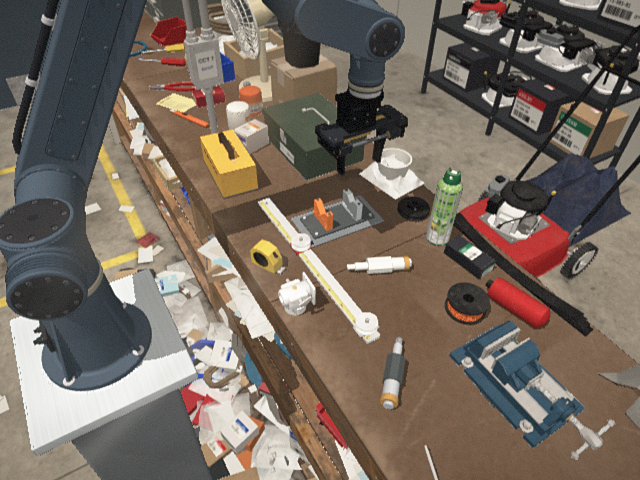

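View pics/side0.png

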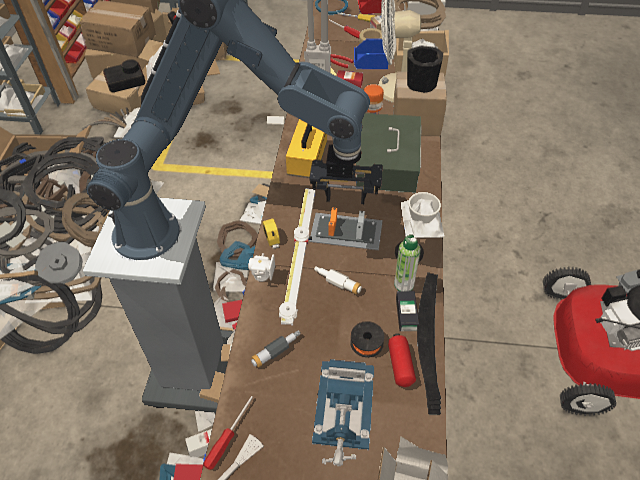

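View pics/wrist0.png

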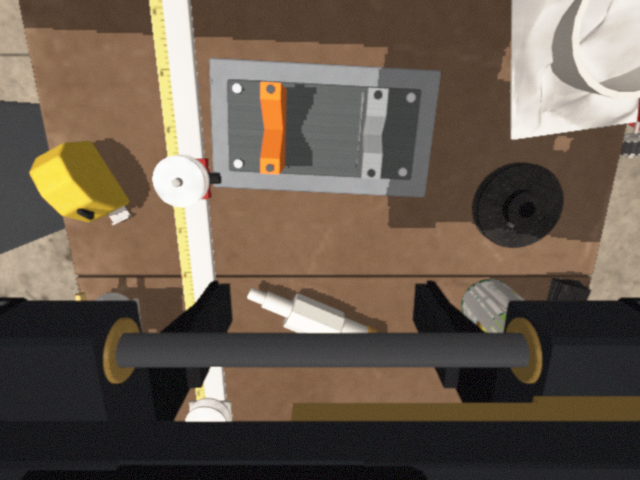

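```bash
python3 - <<'E'
from h import *
w=load('wrist0');s=load('scene0');d=load('side0')
for n,c in(('w',w),('s',s),('d',d)):
    P=cloud(c); print(n,'zero frac',(c['z_map']==0).mean())
    pts={'w':{'flange corners':[(211,60),(439,72),(424,195),(208,187)],'orange':[(270,90),(268,168)],'silver':[(377,95),(371,172)],'rail':[(175,80),(205,250),(180,180)],'table':[(300,230)],'plinth':[(320,120)]},
     's':{'spindle':[(387,405),(391,382),(399,345)],'rail':[(280,223),(340,290),(303,241),(367,322)],'flange':[(330,240),(290,222),(381,215),(355,195)],'hood':[(228,150),(204,150),(245,170)],'table':[(430,350)]},
     'd':{'spindle':[(258,360),(275,348),(297,335)],'hood':[(305,140),(290,150)],'rail':[(296,270),(303,235),(290,312)]}}[n]
    for k,l in pts.items():
        for u,v in l:print(k,(u,v),P[v,u].round(3))
a=[(336.5,279.1)]
S=lambda c,u:ray(c,u)
for nm,x,y,z in[('seat',(337.4,204.8),(344.7,216.4),(320.7,131.4)),('or',(321.2,214.7),(332.7,220.3),(273.4,130.3)),('si',(350.3,202.3),(359.3,219.4),(367.8,139.3)),('thick',(386.1,406.4),(252.4,362.2),None),('spin',(398.8,369.6),(280,346.8),None),('hood',(226.5,176.7),(305.8,156.5),None)]:
    r=[S(s,x),S(d,y)]+([S(w,z)] if z else [])
    x,e=tri(r);print(nm,x.round(4),np.round(e,4))
print('handle',[atz(s,(223.2,142.5),z).round(3) for z in(.11,.115)])
E
```

```text
w zero frac 0.0038118489583333333
flange corners (211, 60) [0.523 0.138 0.007]
flange corners (439, 72) [0.734 0.128 0.005]
flange corners (424, 195) [0.73  0.012 0.006]
flange corners (208, 187) [0.513 0.022 0.019]
orange (270, 90) [0.584 0.107 0.067]
orange (268, 168) [0.58  0.046 0.066]
silver (377, 95) [0.669 0.103 0.066]
silver (371, 172) [0.667 0.043 0.066]
rail (175, 80) [0.489 0.12  0.011]
rail (205, 250) [ 0.502 -0.045  0.011]
rail (180, 180) [0.494 0.032 0.038]
table (300, 230) [ 0.602 -0.027 -0.   ]
plinth (320, 120) [0.623 0.085 0.015]
s zero frac 0.01640625
spindle (387, 405) [ 0.422 -0.417  0.021]
spindle (391, 382) [ 0.451 -0.388  0.033]
spindle (399, 345) [ 0.517 -0.328  0.026]
rail (280, 223) [0.487 0.132 0.008]
rail (340, 290) [ 0.497 -0.14   0.015]
rail (303, 241) [0.494 0.022 0.032]
rail (367, 322) [ 0.49  -0.254  0.034]
flange (330, 240) [0.567 0.015 0.006]
flange (290, 222) [0.515 0.13  0.001]
flange (381, 215) [0.738 0.031 0.002]
flange (355, 195) [0.726 0.138 0.001]
hood (228, 150) [0.449 0.35  0.119]
hood (204, 150) [0.416 0.461 0.065]
hood (245, 170) [0.47  0.296 0.079]
table (430, 350) [ 0.579 -0.358 -0.001]
d zero frac 0.07036783854166667
spindle (258, 360) [ 0.439 -0.413  0.034]
spindle (275, 348) [ 0.478 -0.376  0.038]
spindle (297, 335) [ 0.528 -0.321  0.022]
hood (305, 140) [0.463 0.361 0.116]
hood (290, 150) [0.415 0.335 0.091]
rail (296, 270) [ 0.493 -0.098  0.012]
rail (303, 235) [0.499 0.019 0.036]
rail (290, 312) [ 0.5   -0.258  0.033]
seat [0.6226 0.0757 0.0617] [0.0065 0.0069 0.0016]
or [0.5817 0.0784 0.0403] [0.0039 0.0046 0.0024]
si [0.6637 0.0715 0.0567] [0.0066 0.0079 0.0025]
thick [ 0.4216 -0.4143  0.016 ] [0.0023 0.0023]
spin [ 0.4871 -0.3657  0.0201] [0.0041 0.0041]
hood [ 0.4547  0.4162 -0.013 ] [0.0027 0.0027]
handle [array([0.456, 0.403, 0.11 ]), array([0.454, 0.395, 0.115])]
```

```bash
cat >> h.py <<'E'
def rect(pts):
    r=cv2.minAreaRect((pts[:,:2]*1000).astype(np.float32)); return r
E
python3 - <<'E'
from h import *
for n in('scene0','side0'):
    c=load(n);P=cloud(c)
    m=(P[...,0]>.37)&(P[...,0]<.58)&(P[...,1]>-.47)&(P[...,1]<-.28)&(P[...,2]>.008)&(P[...,2]<.05)&(c['z_map']>0)
    q=P[m]; print(n,'spindle',len(q),rect(q),q[:,2].max(), q.mean(0))
    hsv=cv2.cvtColor(c['color'],cv2.COLOR_RGB2HSV)
    y=(hsv[...,0]>18)&(hsv[...,0]<32)&(hsv[...,1]>140)
    m=y&(P[...,0]>.35)&(P[...,0]<.6)&(P[...,1]>.2)&(P[...,1]<.56)&(P[...,2]>.02)&(P[...,2]<.13)
    q=P[m];print('hood',len(q),rect(q),np.percentile(q,[1,50,99],axis=0).round(3))
    t=q[q[:,2]>.08];print('roof',len(t),rect(t))
    g=(hsv[...,2]<70)&(P[...,2]>.098)&(P[...,2]<.13)&(P[...,0]>.35)&(P[...,0]<.55)&(P[...,1]>.28)&(P[...,1]<.5)
    print('handle',g.sum(),rect(P[g]) if g.sum()>5 else '',P[g].mean(0))
for n in('scene0','side0'):
    c=load(n);P=cloud(c)
    for ylo in np.arange(.15,.6,.05):
        print(round(ylo,2),[round(float(np.percentile(P[(P[...,1]>ylo)&(P[...,1]<ylo+.05)&(P[...,0]>x)&(P[...,0]<x+.05)&(P[...,2]<.5)][:,2],95)) if ((P[...,1]>ylo)&(P[...,1]<ylo+.05)&(P[...,0]>x)&(P[...,0]<x+.05)&(P[...,2]<.5)).sum()>3 else -1,2) for x in np.arange(.35,.85,.05)])
E
```

```text
scene0 spindle 1130 ((475.1987609863281, -358.0491027832031), (163.60470581054688, 69.05146026611328), 64.6830825805664) 0.0398201635256867 [ 0.46333239 -0.37674707  0.0292459 ]
hood 1852 ((473.469970703125, 405.4869689941406), (224.1832733154297, 126.3448257446289), 84.56951904296875) [[0.403 0.294 0.021]
 [0.447 0.348 0.085]
 [0.512 0.494 0.09 ]]
roof 1210 ((460.0118408203125, 397.57550048828125), (203.31845092773438, 100.6938705444336), 84.34969329833984)
handle 48 ((458.22503662109375, 395.318359375), (92.65393829345703, 14.189900398254395), 83.86067962646484) [0.45866209 0.41401612 0.11536851]
side0 spindle 724 ((473.488525390625, -372.15411376953125), (183.49777221679688, 202.2587127685547), 89.888427734375) 0.04386134045622945 [ 0.47364781 -0.37489169  0.0270216 ]
hood 1321 ((460.8465881347656, 394.09930419921875), (203.13185119628906, 101.94058227539062), 84.26985931396484) [[0.406 0.297 0.022]
 [0.458 0.35  0.087]
 [0.517 0.483 0.099]]
roof 893 ((461.6405944824219, 394.6385498046875), (200.3269500732422, 100.4933853149414), 84.83413696289062)
handle 101 ((462.8519592285156, 
[... 532 characters left out ...]
11, 0.11]
0.5 [0.0, 0.33, 0.4, 0.41, 0.07, 0.1, 0.11, 0.1, 0.17, 0.17]
0.55 [0.0, 0.33, 0.43, 0.43, 0.08, 0.08, -1, 0.16, 0.28, 0.27]
0.15 [0.01, 0.01, 0.02, 0.01, 0.01, 0.01, 0.01, 0.01, 0.01, 0.08]
0.2 [0.01, 0.01, 0.02, 0.01, 0.01, 0.01, 0.01, 0.01, 0.01, 0.02]
0.25 [0.01, 0.02, 0.09, -0.0, 0.01, 0.11, 0.11, 0.11, 0.11, 0.11]
0.3 [0.01, 0.09, 0.1, 0.1, -1, 0.0, 0.11, 0.11, 0.11, 0.11]
0.35 [0.01, 0.1, 0.12, 0.09, -1, 0.11, 0.11, 0.11, 0.11, 0.11]
0.4 [0.01, 0.09, 0.12, 0.09, -1, 0.11, 0.11, 0.11, 0.11, 0.11]
0.45 [0.01, 0.1, 0.09, 0.06, -1, 0.11, 0.11, 0.11, 0.11, 0.11]
0.5 [0.01, 0.34, 0.46, 0.46, -1, 0.11, 0.11, 0.11, 0.17, 0.17]
0.55 [0.01, 0.34, 0.49, 0.49, -1, -1, -1, -1, 0.27, 0.29]
```

```bash
python3 - <<'E'
import cv2
a=cv2.imread('pics/scene0.png')[100:210,160:300];b=cv2.imread('pics/side0.png')[95:205,240:380]
import numpy as np
cv2.imwrite('pics/hoodcrop.png',cv2.resize(np.hstack([a,b]),None,fx=2.8,fy=2.8,interpolation=cv2.INTER_CUBIC))
E
```

```text
(no output)
```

View pics/hoodcrop.png

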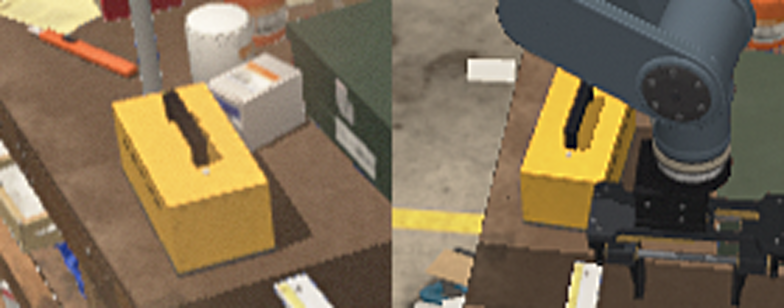

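send_rows(deltas=[{"tx":-3,"ty":-1.5,"rz":0.1},{"tx":-6.6,"ty":-3.2,"rz":0.2},{"tx":-10.2,"ty":-5,"rz":0.32},{"tx":-13.8,"ty":-6.7,"rz":0.44},{"tx":-17.4,"ty":-8.5,"rz":0.56}])

```text
schema error: expected keys tx, ty, tz, rx, ry, rz
```

```bash
cat >> h.py <<'E'
def yaw(R): return np.arctan2(R[1,1],R[0,1])  # tool y heading
def go(target,yw,pos=None,rot=None):
    """cm shift and rz from current measured pose to target TCP with tool straight down, y heading yw"""
    o=robot.get_obs();p=o['position'];R=Ro.from_quat(o['tool_rot']).as_matrix()
    y=np.array([np.cos(yw),np.sin(yw),0]);z=np.array([0,0,-1.]);Rt=np.stack([np.cross(y,z),y,z],1)
    d=R.T@(np.array(target)-p)*100; r=Ro.from_matrix(R.T@Rt).as_rotvec()
    print('t',round(o['time'],2),'p',np.round(p,4),'yaw',round(float(yaw(R)),4),'q',np.round(o['q'],2),'F',np.round(o['ft_force'],1),'w',round(o['grip_width'],4)); print('shift cm',d.round(2),'rot',r.round(3))
E
python3 - <<'E'
from h import *
go([.425,-.41,.22],np.radians(-48))
c=load('scene0');P=cloud(c)
m=(P[...,0]>.3)&(P[...,0]<.6)&(P[...,1]>.45)&(P[...,1]<.7)&(P[...,2]>.14)&(P[...,2]<.45)
print(np.percentile(P[m],[1,10,50,90,99],axis=0).round(3))
E
```

```text
t 1.95 p [0.625  0.     0.2225] yaw -0.0 q [-0.18  0.53  1.43  0.    1.18 -0.18] F [-0.1  0.4 -0.5] w 0.087
shift cm [-41.   -20.     0.25] rot [-0.     0.     0.838]
[[0.443 0.528 0.151]
 [0.447 0.53  0.221]
 [0.48  0.536 0.305]
 [0.513 0.555 0.401]
 [0.524 0.572 0.435]]
```

send_rows(deltas=[{"tx":-3,"ty":-1.5,"tz":0,"rx":0,"ry":0,"rz":0.1},{"tx":-6.6,"ty":-3.2,"tz":0,"rx":0,"ry":0,"rz":0.2},{"tx":-10.2,"ty":-5,"tz":0,"rx":0,"ry":0,"rz":0.32},{"tx":-13.8,"ty":-6.7,"tz":0,"rx":0,"ry":0,"rz":0.44},{"tx":-17.4,"ty":-8.5,"tz":0,"rx":0,"ry":0,"rz":0.56}])

```text
time: 2.37
position: [0.5392, -0.1753, 0.2227]
tool_rot: [0.876, 0.482, 0.0, 0.0]
ft_force: [0.3, 0.4, 0.5]
grip_width: 0.0871
```

```bash
python3 - <<'E'
from h import *
go([.425,-.41,.22],np.radians(-48))
E
```

```text
t 2.37 p [ 0.5392 -0.1753  0.2227] yaw -0.5651 q [-0.51  0.45  1.58 -0.    1.11  0.05] F [0.3 0.4 0.5] w 0.0871
shift cm [-25.94   2.92   0.27] rot [ 0.001 -0.     0.273]
```

send_rows(deltas=[{"tx":-4,"ty":0.5,"tz":0,"rx":0,"ry":0,"rz":0.1},{"tx":-8,"ty":1,"tz":0,"rx":0,"ry":0,"rz":0.2},{"tx":-12,"ty":1.5,"tz":0,"rx":0,"ry":0,"rz":0.27},{"tx":-16,"ty":2,"tz":0,"rx":0,"ry":0,"rz":0.27},{"tx":-20,"ty":2.4,"tz":0,"rx":0,"ry":0,"rz":0.27}])

```text
time: 2.78
position: [0.4531, -0.358, 0.2228]
tool_rot: [0.932, 0.362, 0.0, 0.0]
ft_force: [0.9, -0.3, -0.4]
grip_width: 0.0871
```

send_rows(deltas=[{"tx":-4,"ty":2,"tz":0,"rx":0,"ry":0,"rz":0},{"tx":-5.5,"ty":2.2,"tz":0,"rx":0,"ry":0,"rz":0},{"tx":-5.5,"ty":2.2,"tz":0,"rx":0,"ry":0,"rz":0}])

```text
time: 3.03
position: [0.4262, -0.4142, 0.2226]
tool_rot: [0.933, 0.359, -0.0, 0.001]
ft_force: [-0.9, 0.1, 0.6]
grip_width: 0.0869
```

```bash
python3 - <<'E'
from h import *
go([.425,-.41,.22],np.radians(-48))
c=grab('wrist','w1')
for l in['spindle']:
    r=robot.outline_of(l,'wrist'); print([(round(x['p'],2),np.round(x['xy']),x['pixels'].sum()) for x in r])
for l in['spindle','spindle_thick_end']:
    r=robot.tip_of(l,'wrist');print(l,[(round(x['p'],2),np.round(x['xy'],1),atz(c,x['xy'],.018).round(4)) for x in r])
E
```

```text
t 3.03 p [ 0.4262 -0.4142  0.2226] yaw -0.8354 q [-0.96  0.49  1.51 -0.    1.14 -0.12] F [-0.9  0.1  0.6] w 0.0869
shift cm [ 0.19 -0.39  0.26] rot [0.002 0.002 0.002]
[(0.68, array([319., 142.]), np.int64(4953))]
spindle [(0.7, array([318.4, 136.4]), array([ 0.4764, -0.365 ,  0.018 ]))]
spindle_thick_end [(0.61, array([321. , 211.6]), array([ 0.4241, -0.4155,  0.018 ]))]
```

View pics/w1.png

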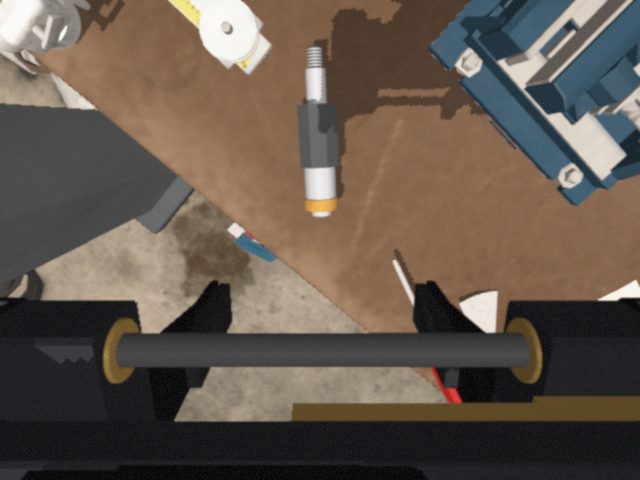

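```bash
python3 - <<'E'
from h import *
c=load('w1');P=cloud(c)
m=(P[...,2]>.008)&(P[...,2]<.05); m[:,:280]=0;m[:,360:]=0;m[:40]=0;m[225:]=0
n,l,s,_=cv2.connectedComponentsWithStats(m.astype(np.uint8));k=1+s[1:,4].argmax();m=l==k;print(s[k])
rows=[];
for v in range(46,216):
    u=np.where(m[v])[0]
    if len(u)>4: rows.append((v,u.min(),u.max(),np.median(P[v,u,2])))
rows=np.array(rows)
for r in rows[::8]:
    o=atz(c,((r[1]+r[2])/2,r[0]),.018); print(r.round(3),o.round(4), (P[int(r[0]),int((r[1]+r[2])//2)]).round(4))
pts=np.array([atz(c,((r[1]+r[2])/2,r[0]),.018)[:2] for r in rows])
vx,vy,x0,y0=cv2.fitLine(pts.astype(np.float32),cv2.DIST_HUBER,0,.001,.001).ravel(); print('axis deg',np.degrees(np.arctan2(vy,vx)),x0,y0)
d=np.array([vx,vy]); 
a=[np.array(atz(c,(318.5,v),z)[:2]) for v,z in((48,.022),(102,.030),(168,.032),(216,.022))]
for q in a: t=(q-[x0,y0])@d; print(q.round(4),'t',round(float(t),4), 'centre from this')
print('foot',np.array([x0,y0]),'d',d)
q=P[m]; print('top z', np.percentile(q[:,2],[50,90,97]))
E
```

```text
[ 297   46   42  171 4936]
[4.60e+01 3.10e+02 3.19e+02 2.40e-02] [ 0.5315 -0.3109  0.018 ] [ 0.5305 -0.3113  0.0239]
[5.40e+01 3.08e+02 3.21e+02 2.40e-02] [ 0.5267 -0.3151  0.018 ] [ 0.5256 -0.3157  0.0251]
[6.20e+01 3.08e+02 3.22e+02 2.40e-02] [ 0.5222 -0.3198  0.018 ] [ 0.5215 -0.3205  0.0241]
[7.00e+01 3.06e+02 3.25e+02 2.60e-02] [ 0.5176 -0.3245  0.018 ] [ 0.5163 -0.3252  0.0289]
[7.80e+01 3.06e+02 3.25e+02 2.60e-02] [ 0.5126 -0.329   0.018 ] [ 0.5116 -0.3294  0.027 ]
[8.60e+01 3.06e+02 3.25e+02 2.60e-02] [ 0.5076 -0.3334  0.018 ] [ 0.5068 -0.3337  0.0265]
[9.40e+01 3.07e+02 3.26e+02 2.60e-02] [ 0.5031 -0.3387  0.018 ] [ 0.5024 -0.3389  0.0273]
[1.02e+02 3.07e+02 3.26e+02 2.70e-02] [ 0.498  -0.3433  0.018 ] [ 0.4974 -0.3433  0.027 ]
[1.10e+02 2.97e+02 3.36e+02 3.50e-02] [ 0.4928 -0.3479  0.018 ] [ 0.4922 -0.3482  0.0369]
[1.18e+02 2.98e+02 3.36e+02 3.50e-02] [ 0.4879 -0.353   0.018 ] [ 0.4878 -0.3534  0.0382]
[1.26e+02 2.98e+02 3.37e+02 3.50e-02] [ 0.4829 -0.3581  0.018 ] [ 0.4827 -0.3579  0.0368]
[1.34e+02 2.99e+02 3.37e+02 3.50e-02] [ 0.4778 -0.3633  0.018 ] [ 0.4782 -0.3631  0
[... 522 characters left out ...]
 0.4465 -0.3929  0.0328]
[1.90e+02 3.06e+02 3.35e+02 3.20e-02] [ 0.44   -0.4006  0.018 ] [ 0.4416 -0.3985  0.034 ]
[1.98e+02 3.05e+02 3.37e+02 3.20e-02] [ 0.4344 -0.4063  0.018 ] [ 0.4365 -0.4044  0.033 ]
[2.06e+02 3.05e+02 3.38e+02 3.30e-02] [ 0.4287 -0.4121  0.018 ] [ 0.4311 -0.4093  0.0353]
[2.14e+02 3.12e+02 3.30e+02 2.70e-02] [ 0.4223 -0.4172  0.018 ] [ 0.4241 -0.4156  0.0281]
axis deg 44.572647 0.47639504 -0.36472413
[ 0.5322 -0.315 ] t 0.0746 centre from this
[ 0.4988 -0.3451] t 0.0297 centre from this
[ 0.4558 -0.3839] t -0.0281 centre from this
[ 0.4198 -0.4161] t -0.0764 centre from this
foot [ 0.47639504 -0.36472413] d [0.7123611 0.7018131]
top z [0.03154885 0.03658522 0.03723801]
```

```bash
python3 - <<'E'
from h import *
go([.4765,-.3647,.0025],np.radians(-45.43))
E
```

```text
t 3.23 p [ 0.4287 -0.4081  0.2224] yaw -0.8291 q [-0.95  0.48  1.52  0.    1.14 -0.12] F [-0.1  0.6  0.6] w 0.0871
shift cm [ 6.44  0.05 22.  ] rot [-0.001 -0.001 -0.036]
```

```bash
cat > sp.py <<'E'
from h import *
def fit(tag):
    c=grab('wrist',tag) if not __import__('os').path.exists(tag+'.pkl') else load(tag)
    P=cloud(c)
    m=(P[...,2]>.008)&(P[...,2]<.05); m[:,:270]=0;m[:,370:]=0;m[:35]=0;m[235:]=0
    n,l,s,_=cv2.connectedComponentsWithStats(m.astype(np.uint8));k=1+s[1:,4].argmax();m=l==k;print(s[k])
    v=np.arange(s[k,1]+2,s[k,1]+s[k,3]-4)
    pts=np.array([atz(c,((np.where(m[i])[0].min()+np.where(m[i])[0].max())/2,i),.018)[:2] for i in v])
    vx,vy,x0,y0=cv2.fitLine(pts.astype(np.float32),cv2.DIST_HUBER,0,.001,.001).ravel()
    d=np.array([vx,vy]); print('axis',np.degrees(np.arctan2(vy,vx)))
    w=np.array([np.ptp(np.where(m[i])[0]) for i in v]); big=v[w>35.5]; print('barrel rows',big.min(),big.max())
    q=P[m]; t=(q[:,:2]-[x0,y0])@d; mid=(np.percentile(t,.3)+np.percentile(t,99.7))/2; print('ends',t.min(),t.max(),'centre',np.array([x0,y0])+d*mid, c['obs']['position'])
if __name__=='__main__': fit('w1');fit('w2')
E
python3 sp.py
```

```text
[ 297   46   42  171 4936]
axis 44.58609
barrel rows 105 165
ends -0.08816535621093569 0.06384258542200605 centre [ 0.47672868 -0.36433475] [ 0.42620104 -0.41417624  0.2225954 ]
[ 302   54   41  169 4862]
axis 44.536514
barrel rows 112 172
ends -0.07938166582674483 0.07225640123775166 centre [ 0.47670542 -0.36431677] [ 0.42869551 -0.40813081  0.2224162 ]
```

send_rows(deltas=[{"tx":3,"ty":0,"tz":2.5,"rx":0,"ry":0,"rz":-0.036},{"tx":6.44,"ty":0.05,"tz":4.5,"rx":0,"ry":0,"rz":-0.036},{"tx":6.44,"ty":0.05,"tz":8,"rx":0,"ry":0,"rz":-0.036},{"tx":6.44,"ty":0.05,"tz":11.5,"rx":0,"ry":0,"rz":-0.036},{"tx":6.44,"ty":0.05,"tz":14,"rx":0,"ry":0,"rz":-0.036}])

```text
time: 3.7
position: [0.4768, -0.3631, 0.0804]
tool_rot: [0.925, 0.381, -0.0, -0.001]
ft_force: [-0.6, -0.2, -0.3]
grip_width: 0.0868
```

send_rows(deltas=[{"tx":0,"ty":0,"tz":0,"rx":0,"ry":0,"rz":0},{"tx":0,"ty":0,"tz":0,"rx":0,"ry":0,"rz":0}])

```text
time: 3.87
position: [0.4763, -0.3644, 0.0817]
tool_rot: [0.925, 0.38, -0.001, -0.002]
ft_force: [0.3, 0.2, 0.2]
grip_width: 0.087
```

```bash
python3 - <<'E'
from h import *
go([.4767,-.3643,.0025],np.radians(-45.44))
E
```

```text
t 3.87 p [ 0.4763 -0.3644  0.0817] yaw -0.7919 q [-0.84  0.68  1.61  0.    0.86 -0.05] F [0.3 0.2 0.2] w 0.087
shift cm [0.03 0.05 7.91] rot [-0.003 -0.     0.001]
```

send_rows(deltas=[{"tx":0.03,"ty":0,"tz":2.5,"rx":0,"ry":0,"rz":0},{"tx":0.03,"ty":0,"tz":5,"rx":0,"ry":0,"rz":0},{"tx":0.03,"ty":0,"tz":7,"rx":0,"ry":0,"rz":0},{"tx":0.03,"ty":0,"tz":7.8,"rx":0,"ry":0,"rz":0},{"tx":0.03,"ty":0,"tz":7.8,"rx":0,"ry":0,"rz":0}])

```text
time: 4.28
position: [0.4767, -0.3661, 0.0047]
tool_rot: [0.925, 0.379, -0.0, -0.0]
ft_force: [-0.3, 0.6, 0.9]
grip_width: 0.0871
```

send_rows(deltas=[{"tx":0,"ty":0,"tz":0,"rx":0,"ry":0,"rz":0},{"tx":0,"ty":0,"tz":0,"rx":0,"ry":0,"rz":0},{"tx":0,"ty":0,"tz":0,"rx":0,"ry":0,"rz":0},{"tx":0,"ty":0,"tz":0,"rx":0,"ry":0,"rz":0},{"tx":0,"ty":0,"tz":0,"rx":0,"ry":0,"rz":0}], claw=2.8, squeeze=40)

```text
time: 4.7
position: [0.4768, -0.3667, 0.0055]
tool_rot: [0.926, 0.379, 0.0, 0.001]
ft_force: [-0.0, 0.3, 0.6]
grip_width: 0.0615
```

send_rows(deltas=[{"tx":0,"ty":0,"tz":0,"rx":0,"ry":0,"rz":0},{"tx":0,"ty":0,"tz":0,"rx":0,"ry":0,"rz":0},{"tx":0,"ty":0,"tz":0,"rx":0,"ry":0,"rz":0},{"tx":0,"ty":0,"tz":0,"rx":0,"ry":0,"rz":0}])

```text
time: 5.03
position: [0.4758, -0.3655, 0.0045]
tool_rot: [0.926, 0.379, -0.0, -0.001]
ft_force: [-0.4, -0.2, 1.5]
grip_width: 0.0357
```

```bash
python3 - <<'E'
from h import *
go([.4767,-.3643,.2],np.radians(-45.44))
E
```

```text
t 5.03 p [ 0.4758 -0.3655  0.0045] yaw -0.7941 q [-0.84  0.8   1.63  0.    0.71 -0.05] F [-0.4 -0.2  1.5] w 0.0357
shift cm [  0.15  -0.07 -19.55] rot [-0.002 -0.    -0.001]
```

send_rows(deltas=[{"tx":0,"ty":0,"tz":-1,"rx":0,"ry":0,"rz":0},{"tx":0,"ty":0,"tz":-3,"rx":0,"ry":0,"rz":0},{"tx":0,"ty":0,"tz":-6,"rx":0,"ry":0,"rz":0},{"tx":0,"ty":0,"tz":-10,"rx":0,"ry":0,"rz":0},{"tx":0,"ty":0,"tz":-14,"rx":0,"ry":0,"rz":0}])

```text
time: 5.45
position: [0.4753, -0.365, 0.1448]
tool_rot: [0.926, 0.379, -0.001, -0.002]
ft_force: [1.4, -0.8, -4.8]
grip_width: 0.0358
```

```bash
cat > cr.py <<'E'
from h import *
import sys
def cradle(c):
    P=cloud(c);X,Y,Z=P[...,0],P[...,1],P[...,2]
    box=(X>.5)&(X<.76)&(Y>-.01)&(Y<.165)
    hsv=cv2.cvtColor(c['color'],cv2.COLOR_RGB2HSV)
    top=box&(Z>.058)&(Z<.072)
    org=top&(hsv[...,1]>150)&(hsv[...,0]<20); sil=top&(hsv[...,1]<80)
    for n,m in(('orange',org),('silver',sil)):
        q=P[m]
        if len(q)>20: print(n,len(q),rect(q),'z',np.median(q[:,2]).round(4))
    d=box&(Z>.009)&(Z<.02)&(hsv[...,1]<90); q=P[d&(X>.52)]; 
    f=box&(Z>.003)&(Z<.0095)&(hsv[...,1]<60)&(hsv[...,2]>70)
    f=cv2.morphologyEx(f.astype(np.uint8),cv2.MORPH_OPEN,np.ones((3,3)))>0
    print('plinth',len(q),rect(q)); q=P[f]; print('flange',len(q),rect(q))
if __name__=='__main__':
    for t in sys.argv[1:]:print(t);cradle(load(t))
E
python3 cr.py wrist0 scene0 side0; python3 - <<'E'
from h import *
go([.62,.05,.2],np.radians(-92))
E
```

```text
wrist0
orange 871 ((582.651123046875, 77.5341796875), (71.80992126464844, 16.010534286499023), 87.05448150634766) z 0.0638
silver 1485 ((628.0214233398438, 75.12028503417969), (72.01751708984375, 97.00141906738281), 87.11751556396484) z 0.0644
plinth 12845 ((623.0272216796875, 75.71847534179688), (111.1157455444336, 200.89825439453125), 87.01786041259766)
flange 11028 ((621.6600341796875, 79.26224517822266), (228.80165100097656, 165.38528442382812), 0.1319979727268219)
scene0
orange 67 ((581.4588012695312, 73.94497680664062), (74.9124526977539, 17.409160614013672), 86.55076599121094) z 0.0626
silver 111 ((629.892578125, 72.23141479492188), (73.45110321044922, 96.91051483154297), 87.20799255371094) z 0.0628
plinth 1040 ((617.8817138671875, 71.34587097167969), (110.53271484375, 194.55267333984375), 89.07278442382812)
flange 577 ((624.145751953125, 71.65059661865234), (124.77055358886719, 217.7632293701172), 85.95238494873047)
side0
orange 58 ((584.024658203125, 76.50694274902344), (79.8822250366211, 16.784290313720703), 89.50953674316406) z 0.063
silver 83 ((629.8851928710938, 76.36933898925781), (77.8232650756836, 94.0860824584961), 86.92292022705078) z 0.0655
plinth 1109 ((638.9420166015625, 70.80447387695312), (136.57933044433594, 237.2852325439453), 89.92971801757812)
flange 0 ((0.0, 0.0), (0.0, 0.0), 0.0)
t 5.45 p [ 0.4753 -0.365   0.1448] yaw -0.7942 q [-0.84  0.59  1.57  0.    0.99 -0.05] F [ 1.4 -0.8 -4.8] w 0.0358
shift cm [ 39.41 -19.48  -5.43] rot [-0.004  0.001  0.812]
```

```bash
python3 - <<'E'
from h import *
go([.545,.075,.22],-1.6223)
E
```

```text
t 5.45 p [ 0.4753 -0.365   0.1448] yaw -0.7942 q [-0.84  0.59  1.57  0.    0.99 -0.05] F [ 1.4 -0.8 -4.8] w 0.0358
shift cm [ 35.81 -26.53  -7.4 ] rot [-0.004  0.001  0.828]
```

send_rows(deltas=[{"tx":1.2,"ty":-1,"tz":-1.5,"rx":0,"ry":0,"rz":0.04},{"tx":3.4,"ty":-2.5,"tz":-3,"rx":0,"ry":0,"rz":0.12},{"tx":6,"ty":-4.4,"tz":-4.5,"rx":0,"ry":0,"rz":0.2},{"tx":8.8,"ty":-6.5,"tz":-6,"rx":0,"ry":0,"rz":0.28},{"tx":11.6,"ty":-8.6,"tz":-7.4,"rx":0,"ry":0,"rz":0.36}])

```text
time: 5.87
position: [0.4982, -0.222, 0.2192]
tool_rot: [0.979, 0.204, -0.0, -0.0]
ft_force: [0.6, 1.2, -3.3]
grip_width: 0.0356
```

```bash
python3 - <<'E'
from h import *
go([.545,.075,.22],-1.6223)
E
```

```text
t 5.87 p [ 0.4982 -0.222   0.2192] yaw -1.1593 q [-0.62  0.43  1.64  0.    1.08  0.53] F [ 0.6  1.2 -3.3] w 0.0356
shift cm [ 16.17 -25.35  -0.06] rot [-0.001  0.     0.463]
```

send_rows(deltas=[{"tx":1.9,"ty":-3,"tz":0,"rx":0,"ry":0,"rz":0.09},{"tx":3.8,"ty":-6,"tz":0,"rx":0,"ry":0,"rz":0.18},{"tx":5.7,"ty":-9,"tz":0,"rx":0,"ry":0,"rz":0.27},{"tx":7.6,"ty":-12,"tz":0,"rx":0,"ry":0,"rz":0.36},{"tx":9.5,"ty":-15,"tz":0,"rx":0,"ry":0,"rz":0.44}])

```text
time: 6.28
position: [0.5242, -0.046, 0.2185]
tool_rot: [1.0, -0.014, -0.0, -0.0]
ft_force: [0.2, -0.6, -4.3]
grip_width: 0.0355
```

```bash
python3 - <<'E'
from h import *
go([.545,.075,.22],-1.6223)
E
```

```text
t 6.28 p [ 0.5242 -0.046   0.2185] yaw -1.5986 q [-0.3   0.4   1.68  0.    1.06  1.3 ] F [ 0.2 -0.6 -4.3] w 0.0355
shift cm [  1.74 -12.16  -0.14] rot [-0.     0.001  0.024]
```

send_rows(deltas=[{"tx":0.5,"ty":-3.5,"tz":0,"rx":0,"ry":0,"rz":0.024},{"tx":1,"ty":-7,"tz":0,"rx":0,"ry":0,"rz":0.024},{"tx":1.5,"ty":-10,"tz":0,"rx":0,"ry":0,"rz":0.024},{"tx":1.74,"ty":-12,"tz":0,"rx":0,"ry":0,"rz":0.024},{"tx":1.74,"ty":-12,"tz":0,"rx":0,"ry":0,"rz":0.024}])

```text
time: 6.7
position: [0.5446, 0.0759, 0.2184]
tool_rot: [1.0, -0.021, -0.0, -0.001]
ft_force: [0.4, -0.1, -5.0]
grip_width: 0.0355
```

send_rows(deltas=[{"tx":0,"ty":0,"tz":0,"rx":0,"ry":0,"rz":0},{"tx":0,"ty":0,"tz":0,"rx":0,"ry":0,"rz":0}])

```text
time: 6.87
position: [0.5446, 0.0712, 0.2183]
tool_rot: [1.0, -0.023, -0.001, 0.0]
ft_force: [0.1, 0.4, -4.1]
grip_width: 0.0359
```

```bash
python3 - <<'E'
from h import *
from cr import cradle
c=grab('wrist','w3');cradle(c)
go([.6241,.0753,.12],-1.6223)
E
```

```text
orange 619 ((582.5612182617188, 77.04705047607422), (71.39688110351562, 16.04268455505371), 87.26814270019531) z 0.0641
silver 1711 ((628.1477661132812, 74.60459899902344), (72.03466796875, 96.57926940917969), 87.16341400146484) z 0.0644
plinth 11095 ((623.911865234375, 71.16699981689453), (105.22085571289062, 203.3184356689453), 86.89543914794922)
flange 10478 ((617.5458374023438, 79.74342346191406), (129.2615203857422, 227.76998901367188), 87.00474548339844)
t 6.92 p [0.5447 0.0708 0.2184] yaw -1.6187 q [-0.07  0.43  1.63 -0.    1.08  1.55] F [-0.1 -0.5 -4.2] w 0.0354
shift cm [ 7.92 -0.83  9.83] rot [0.001 0.001 0.004]
```

View pics/w3.png

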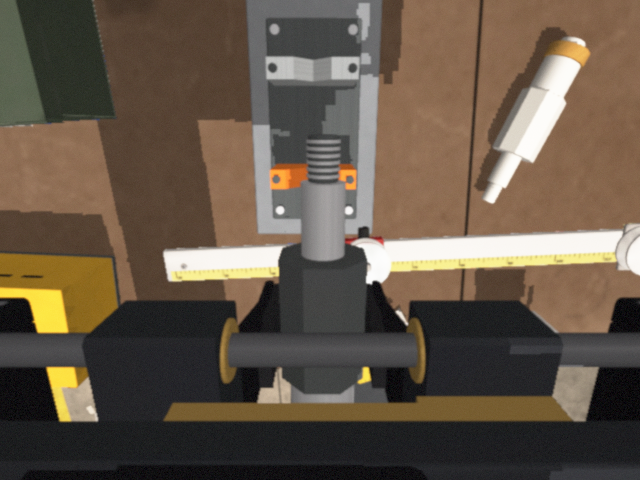

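```bash
python3 - <<'E'
from h import *
c=load('w3');P=cloud(c);p=c['obs']['position']
R=Ro.from_quat(c['obs']['tool_rot']).as_matrix()
Q=(P-p)@R
# rows: use midline top heights
m=(Q[...,2]>-.04)&(Q[...,2]<.03)&(abs(Q[...,1])<.03)&(c['z_map']>0); m[380:]=0
for v in range(136,295,8):
    u=np.where(m[v])[0]
    if len(u)>3:
        q=Q[v,u]; print(v,len(u),'x',np.median(q[:,0]).round(4),'y lo/hi',q[:,1].min().round(4),q[:,1].max().round(4),'ztop',np.percentile(q[:,2],10).round(4))
q=Q[m];print('x max',np.percentile(q[:,0],99.8))
go([.6241,.0750,.12],-1.6217)
E
```

```text
136 31 x 0.0769 y lo/hi -0.0052 0.0062 ztop -0.0205
144 31 x 0.0741 y lo/hi -0.0052 0.0062 ztop -0.0206
152 31 x 0.0711 y lo/hi -0.0053 0.0063 ztop -0.0204
160 34 x 0.0682 y lo/hi -0.0057 0.0071 ztop -0.0208
168 33 x 0.0653 y lo/hi -0.0057 0.0067 ztop -0.0202
176 33 x 0.0623 y lo/hi -0.0057 0.0067 ztop -0.021
184 45 x 0.0594 y lo/hi -0.0081 0.0091 ztop -0.0216
192 45 x 0.0566 y lo/hi -0.0081 0.0091 ztop -0.0233
200 45 x 0.0534 y lo/hi -0.0082 0.0092 ztop -0.0232
208 43 x 0.0504 y lo/hi -0.0083 0.0093 ztop -0.0233
216 45 x 0.0472 y lo/hi -0.0084 0.0095 ztop -0.0233
224 43 x 0.0441 y lo/hi -0.0084 0.009 ztop -0.0233
232 42 x 0.0409 y lo/hi -0.008 0.0089 ztop -0.023
240 43 x 0.0375 y lo/hi -0.008 0.0091 ztop -0.023
248 82 x 0.0328 y lo/hi -0.0172 0.018 ztop -0.023
256 88 x 0.0298 y lo/hi -0.0175 0.0182 ztop -0.0229
264 89 x 0.0294 y lo/hi -0.0175 0.0182 ztop -0.0278
272 89 x 0.0278 y lo/hi -0.0173 0.0183 ztop -0.0325
280 98 x 0.024 y lo/hi -0.0253 0.0259 ztop -0.0324
288 119 x 0.0197 y lo/hi -0.0261 0.0268 ztop -0.0323
x max 0.07727952023481026
t 6.92 p [0.5447 0.0708 0.2184] yaw -1.6187 q [-0.07  0.43  1.63 -0.    1.08  1.55] F [-0.1 -0.5 -4.2] w 0.0354
shift cm [ 7.92 -0.8   9.83] rot [0.001 0.001 0.003]
```

send_rows(deltas=[{"tx":2,"ty":-0.3,"tz":0,"rx":0,"ry":0,"rz":0},{"tx":4.5,"ty":-0.6,"tz":1,"rx":0,"ry":0,"rz":0.003},{"tx":7,"ty":-0.8,"tz":3.5,"rx":0,"ry":0,"rz":0.003},{"tx":7.92,"ty":-0.8,"tz":6.5,"rx":0,"ry":0,"rz":0.003},{"tx":7.92,"ty":-0.8,"tz":9,"rx":0,"ry":0,"rz":0.003}])

```text
time: 7.33
position: [0.6281, 0.0737, 0.1275]
tool_rot: [1.0, -0.026, 0.002, 0.0]
ft_force: [0.0, -0.5, -4.1]
grip_width: 0.0357
```

send_rows(deltas=[{"tx":0,"ty":0,"tz":1,"rx":0,"ry":0,"rz":0},{"tx":0,"ty":0,"tz":1,"rx":0,"ry":0,"rz":0},{"tx":0,"ty":0,"tz":1,"rx":0,"ry":0,"rz":0}])

```text
time: 7.58
position: [0.6243, 0.075, 0.1185]
tool_rot: [1.0, -0.026, -0.001, 0.0]
ft_force: [0.2, 0.1, -3.6]
grip_width: 0.0353
```

```bash
python3 - <<'E'
from h import *
go([.6241,.0750,.0477],-1.6217)
c=grab('scene','s4');c=grab('side','d4')
E
python3 - <<'E'
import cv2,numpy as np
a=cv2.imread('pics/s4.png')[150:260,280:420];b=cv2.imread('pics/d4.png')[170:280,280:420]
cv2.imwrite('pics/c4.png',cv2.resize(np.hstack([a,b]),None,fx=2.8,fy=2.8,interpolation=cv2.INTER_CUBIC))
E
```

```text
t 7.58 p [0.6243 0.075  0.1185] yaw -1.6223 q [-0.06  0.66  1.51 -0.    0.97  1.56] F [ 0.2  0.1 -3.6] w 0.0353
shift cm [-0.01  0.    7.08] rot [ 0.     0.001 -0.001]
```

View pics/c4.png

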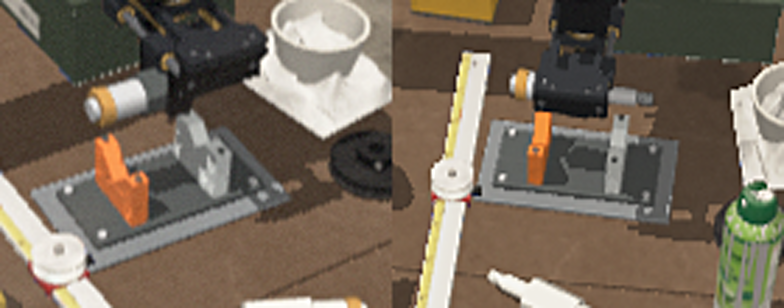

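send_rows(deltas=[{"tx":0,"ty":0,"tz":1.5,"rx":0,"ry":0,"rz":0},{"tx":0,"ty":0,"tz":3,"rx":0,"ry":0,"rz":0},{"tx":0,"ty":0,"tz":4.5,"rx":0,"ry":0,"rz":0},{"tx":0,"ty":0,"tz":5.8,"rx":0,"ry":0,"rz":0},{"tx":0,"ty":0,"tz":6.2,"rx":0,"ry":0,"rz":0}])

```text
time: 8.1
position: [0.6243, 0.0759, 0.0562]
tool_rot: [1.0, -0.025, -0.0, 0.0]
ft_force: [0.0, 0.5, -4.8]
grip_width: 0.0361
```

send_rows(deltas=[{"tx":0,"ty":0,"tz":0.2,"rx":0,"ry":0,"rz":0},{"tx":0,"ty":0,"tz":0.4,"rx":0,"ry":0,"rz":0},{"tx":0,"ty":0,"tz":0.5,"rx":0,"ry":0,"rz":0},{"tx":0,"ty":0,"tz":0.5,"rx":0,"ry":0,"rz":0},{"tx":0,"ty":0,"tz":0.5,"rx":0,"ry":0,"rz":0}])

```text
time: 8.52
position: [0.6252, 0.0759, 0.0522]
tool_rot: [1.0, -0.025, 0.001, 0.0]
ft_force: [-0.1, 0.1, -4.0]
grip_width: 0.0355
```

```bash
python3 - <<'E'
from h import *
go([.6241,.0750,.0477],-1.6217)
E
```

```text
t 8.52 p [0.6252 0.0759 0.0522] yaw -1.6209 q [-0.06  0.75  1.54  0.    0.84  1.56] F [-0.1  0.1 -4. ] w 0.0355
shift cm [-0.1   0.09  0.45] rot [-0.    -0.001  0.001]
```

send_rows(deltas=[{"tx":0,"ty":0,"tz":0.1,"rx":0,"ry":0,"rz":0},{"tx":0,"ty":0,"tz":0.2,"rx":0,"ry":0,"rz":0},{"tx":0,"ty":0,"tz":0.2,"rx":0,"ry":0,"rz":0}])

```text
time: 8.77
position: [0.6246, 0.0759, 0.0495]
tool_rot: [1.0, -0.025, -0.0, 0.0]
ft_force: [-0.3, 0.2, -4.2]
grip_width: 0.0357
```

send_rows(deltas=[{"tx":0,"ty":0,"tz":0.05,"rx":0,"ry":0,"rz":0},{"tx":0,"ty":0,"tz":0.1,"rx":0,"ry":0,"rz":0},{"tx":0,"ty":0,"tz":0.1,"rx":0,"ry":0,"rz":0}])

```text
time: 9.02
position: [0.6248, 0.0757, 0.0489]
tool_rot: [1.0, -0.025, 0.0, 0.0]
ft_force: [-0.7, -0.8, -1.3]
grip_width: 0.0357
```

send_rows(deltas=[{"tx":0,"ty":0,"tz":0.05,"rx":0,"ry":0,"rz":0},{"tx":0,"ty":0,"tz":0.1,"rx":0,"ry":0,"rz":0},{"tx":0,"ty":0,"tz":0.1,"rx":0,"ry":0,"rz":0}])

```text
time: 9.27
position: [0.6249, 0.0754, 0.0485]
tool_rot: [1.0, -0.025, 0.0, 0.0]
ft_force: [-2.1, -2.5, 5.2]
grip_width: 0.0359
```

send_rows(deltas=[{"tx":0,"ty":0,"tz":0,"rx":0,"ry":0,"rz":0},{"tx":0,"ty":0,"tz":0,"rx":0,"ry":0,"rz":0}], squeeze=6)

```text
time: 9.43
position: [0.6249, 0.0754, 0.0483]
tool_rot: [1.0, -0.025, 0.0, 0.0]
ft_force: [-2.5, -2.6, 6.4]
grip_width: 0.0361
```

send_rows(deltas=[{"tx":0,"ty":0,"tz":0,"rx":0,"ry":0,"rz":0},{"tx":0,"ty":0,"tz":0,"rx":0,"ry":0,"rz":0},{"tx":0,"ty":0,"tz":0,"rx":0,"ry":0,"rz":0},{"tx":0,"ty":0,"tz":0,"rx":0,"ry":0,"rz":0},{"tx":0,"ty":0,"tz":0,"rx":0,"ry":0,"rz":0}], claw=6.5)

```text
time: 9.85
position: [0.6247, 0.0761, 0.0473]
tool_rot: [1.0, -0.025, 0.0, -0.0]
ft_force: [-0.4, -0.9, 0.6]
grip_width: 0.0603
```

```bash
python3 - <<'E'
from h import *
go([.545,.0753,.22],-1.6217)
c=grab('scene','s5');c=grab('side','d5')
import cv2,numpy as np
a=cv2.imread('pics/s5.png')[150:260,280:420];b=cv2.imread('pics/d5.png')[170:280,280:420]
cv2.imwrite('pics/c5.png',cv2.resize(np.hstack([a,b]),None,fx=2.8,fy=2.8,interpolation=cv2.INTER_CUBIC))
E
```

```text
t 9.85 p [0.6247 0.0761 0.0473] yaw -1.621 q [-0.06  0.76  1.55  0.    0.84  1.56] F [-0.4 -0.9  0.6] w 0.0603
shift cm [ -7.96   0.48 -17.27] rot [-0.    -0.     0.001]
```

View pics/c5.png

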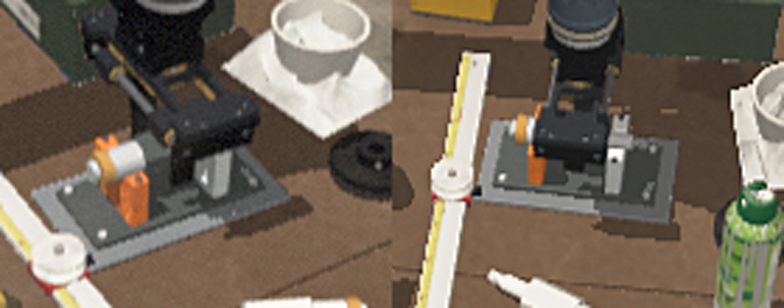

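Seated by eye. Retreat straight up, then back for a check from the wrist.

send_rows(deltas=[{"tx":0,"ty":0,"tz":-1,"rx":0,"ry":0,"rz":0},{"tx":0,"ty":0,"tz":-4,"rx":0,"ry":0,"rz":0},{"tx":0,"ty":0,"tz":-8,"rx":0,"ry":0,"rz":0},{"tx":0,"ty":0,"tz":-12,"rx":0,"ry":0,"rz":0},{"tx":-1.5,"ty":0,"tz":-15.5,"rx":0,"ry":0,"rz":0}], claw=8.7)

```text
time: 10.37
position: [0.6129, 0.0762, 0.206]
tool_rot: [1.0, -0.025, 0.003, 0.0]
ft_force: [1.1, -0.3, 0.3]
grip_width: 0.0848
```

send_rows(deltas=[{"tx":-3.5,"ty":0,"tz":-1.7,"rx":0,"ry":0,"rz":0},{"tx":-6.5,"ty":0,"tz":-1.7,"rx":0,"ry":0,"rz":0},{"tx":-6.5,"ty":0,"tz":-1.7,"rx":0,"ry":0,"rz":0},{"tx":-6.5,"ty":0,"tz":-1.7,"rx":0,"ry":0,"rz":0}])

```text
time: 10.7
position: [0.5432, 0.0802, 0.2208]
tool_rot: [1.0, -0.025, 0.0, -0.0]
ft_force: [0.6, 0.3, 0.2]
grip_width: 0.0869
```

```bash
python3 - <<'E'
from h import *
from cr import cradle
c=grab('wrist','w6');cradle(c)
P=cloud(c); C=np.array([.6255,.0749]);a=np.radians(177.1);ex=np.array([np.cos(a),np.sin(a)]);ey=np.array([-ex[1],ex[0]])
D=P[...,:2]-C; X=D@ex;Y=D@ey;Z=P[...,2]
m=(abs(Y)<.02)&(Z>.05)&(Z<.09)&(abs(X)<.085)
for x in np.arange(-.08,.085,.008):
    k=m&(abs(X-x)<.004)
    if k.sum()>5:
        z=np.percentile(Z[k],90); kk=k&(Z>z-.004); print(round(x,3),k.sum(),'ztop',z.round(4),'y',Y[k].min().round(4),Y[k].max().round(4))
print('X ext',X[m].min(),X[m].max())
go([.46,.3,.25],-1.6217)
E
```

```text
orange 827 ((574.3287353515625, 77.64132690429688), (71.29122924804688, 32.50040054321289), 87.12342834472656) z 0.0641
silver 3648 ((626.6422119140625, 74.78035736083984), (72.01729583740234, 152.0089569091797), 87.00183868408203) z 0.0666
plinth 8001 ((624.3031616210938, 78.72530364990234), (210.5362091064453, 103.74037170410156), 1.301220417022705)
flange 10916 ((623.9519653320312, 74.94894409179688), (120.13738250732422, 212.49478149414062), 87.09053802490234)
-0.08 18 ztop 0.0685 y -0.0058 0.0055
-0.072 201 ztop 0.0691 y -0.0059 0.0064
-0.064 193 ztop 0.0693 y -0.0059 0.0064
-0.056 244 ztop 0.0717 y -0.0082 0.0088
-0.048 549 ztop 0.0713 y -0.02 0.0198
-0.04 570 ztop 0.0713 y -0.02 0.02
-0.032 364 ztop 0.0797 y -0.0197 0.02
-0.024 513 ztop 0.081 y -0.0177 0.0176
-0.016 504 ztop 0.0809 y -0.0178 0.0177
-0.008 485 ztop 0.0811 y -0.0179 0.0179
-0.0 488 ztop 0.081 y -0.0172 0.0181
0.008 480 ztop 0.081 y -0.0174 0.0182
0.016 444 ztop 0.081 y -0.0175 0.0175
0.024 420 ztop 0.0809 y -0.0176 0.0177
0.032 378 ztop 0.0775 y -0.0199 0.0196
0.04 456 ztop 0.0773 y -0.02 0.0194
0.048 425 ztop 0.0775 y -0.0193 0.0195
0.056 365 ztop 0.0784 y -0.0157 0.016
0.064 353 ztop 0.0793 y -0.0158 0.0161
0.072 133 ztop 0.0744 y -0.0149 0.015
X ext -0.0771419524534431 0.07485861540923283
t 10.75 p [0.545  0.08   0.2206] yaw -1.6209 q [-0.06  0.43  1.62  0.    1.09  1.56] F [-0.2 -1.2 -0.2] w 0.0869
shift cm [ -9.58 -21.55  -2.96] rot [-0.    -0.002  0.001]
```

View pics/w6.png

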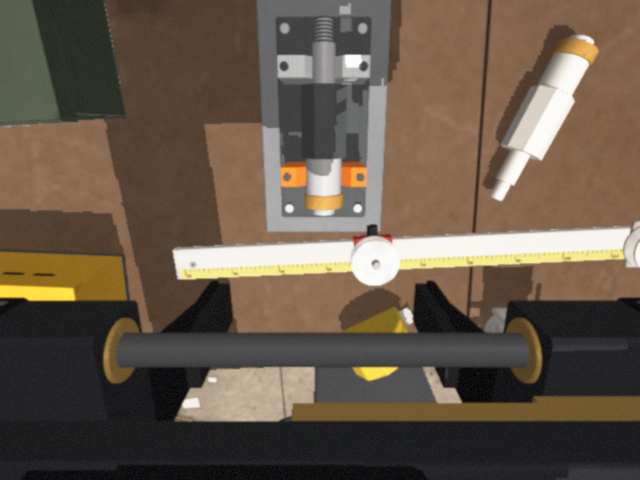

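```bash
python3 - <<'E'
from h import *
go([.452,.295,.27],np.radians(-5.4))
E
```

```text
t 10.75 p [0.545  0.08   0.2206] yaw -1.6209 q [-0.06  0.43  1.62  0.    1.09  1.56] F [-0.2 -1.2 -0.2] w 0.0869
shift cm [-10.35 -21.01  -4.96] rot [ 0.002 -0.002 -1.527]
```

send_rows(deltas=[{"tx":-0.6,"ty":-1,"tz":-1,"rx":0,"ry":0,"rz":-0.1},{"tx":-1.4,"ty":-3,"tz":-2.5,"rx":0,"ry":0,"rz":-0.22},{"tx":-2.2,"ty":-5,"tz":-4,"rx":0,"ry":0,"rz":-0.34},{"tx":-3,"ty":-7,"tz":-5,"rx":0,"ry":0,"rz":-0.46},{"tx":-4,"ty":-9,"tz":-5,"rx":0,"ry":0,"rz":-0.58}])

```text
time: 11.17
position: [0.5127, 0.1728, 0.2719]
tool_rot: [0.964, 0.264, 0.003, 0.0]
ft_force: [0.7, 0.6, 0.2]
grip_width: 0.0872
```

```bash
python3 - <<'E'
from h import *
go([.452,.295,.27],np.radians(-5.4))
E
```

```text
t 11.17 p [0.5127 0.1728 0.2719] yaw -1.0359 q [0.12 0.35 1.59 0.   1.19 1.15] F [0.7 0.6 0.2] w 0.0872
shift cm [  1.   -13.61   0.16] rot [ 0.005 -0.005 -0.942]
```

send_rows(deltas=[{"tx":0.2,"ty":-2,"tz":0,"rx":0,"ry":0,"rz":-0.12},{"tx":0.4,"ty":-4,"tz":0,"rx":0,"ry":0,"rz":-0.24},{"tx":0.6,"ty":-6,"tz":0,"rx":0,"ry":0,"rz":-0.36},{"tx":0.8,"ty":-8,"tz":0,"rx":0,"ry":0,"rz":-0.48},{"tx":1,"ty":-10,"tz":0,"rx":0,"ry":0,"rz":-0.6}])

```text
time: 11.58
position: [0.4687, 0.2644, 0.2694]
tool_rot: [0.843, 0.538, 0.001, 0.0]
ft_force: [0.9, 0.2, 0.1]
grip_width: 0.0869
```

```bash
python3 - <<'E'
from h import *
go([.452,.295,.27],np.radians(-5.4))
E
```

```text
t 11.58 p [0.4687 0.2644 0.2694] yaw -0.4354 q [ 0.31  0.35  1.59 -0.    1.19  0.74] F [0.9 0.2 0.1] w 0.0869
shift cm [ 2.08 -2.8  -0.06] rot [ 0.001 -0.001 -0.341]
```

send_rows(deltas=[{"tx":0.8,"ty":-1,"tz":0,"rx":0,"ry":0,"rz":-0.12},{"tx":1.6,"ty":-2,"tz":0,"rx":0,"ry":0,"rz":-0.24},{"tx":2,"ty":-2.8,"tz":0,"rx":0,"ry":0,"rz":-0.34},{"tx":2,"ty":-2.8,"tz":0,"rx":0,"ry":0,"rz":-0.34},{"tx":2,"ty":-2.8,"tz":0,"rx":0,"ry":0,"rz":-0.34}])

```text
time: 12.0
position: [0.4516, 0.2937, 0.2693]
tool_rot: [0.742, 0.67, 0.0, 0.0]
ft_force: [0.4, -0.8, 0.3]
grip_width: 0.0868
```

```bash
python3 - <<'E'
from h import *
c=grab('wrist','w7');P=cloud(c)
hsv=cv2.cvtColor(c['color'],cv2.COLOR_RGB2HSV)
y=(hsv[...,0]>18)&(hsv[...,0]<32)&(hsv[...,1]>140)&(P[...,2]>.08)&(P[...,2]<.095)&(P[...,0]>.37)&(P[...,0]<.56)&(P[...,1]>.24)&(P[...,1]<.53)
g=(P[...,2]>.105)&(P[...,2]<.125)&(P[...,0]>.41)&(P[...,0]<.51)&(P[...,1]>.32)&(P[...,1]<.48)
print('roof',y.sum(),rect(P[y]),np.median(P[y][:,2]));print('bar',g.sum(),rect(P[g]),np.median(P[g][:,2]))
print(robot.tip_of('hood_handle','wrist'))
for k,z in (('hood_handle',.11),):
    for r in robot.tip_of(k,'wrist'):print(atz(c,r['xy'],z))
go([.461,.395,.15],np.radians(-5.4))
E
```

```text
roof 20737 ((459.6771240234375, 386.31219482421875), (169.09347534179688, 100.26744842529297), 84.59894561767578) 0.08744173937585349
bar 2716 ((460.6361083984375, 399.6065979003906), (99.18235778808594, 15.626727104187012), 84.41322326660156) 0.11718734277921286
[{'xy': [319.5, 91.2], 'p': 0.62}]
[0.46091075 0.39974868 0.11      ]
t 12.15 p [0.4516 0.2928 0.2694] yaw -0.1034 q [ 0.37  0.36  1.59 -0.    1.19  0.47] F [ 1.2 -0.6  0.2] w 0.0869
shift cm [10.27 -0.12 11.94] rot [ 0.     0.    -0.009]
```

View pics/w7.png

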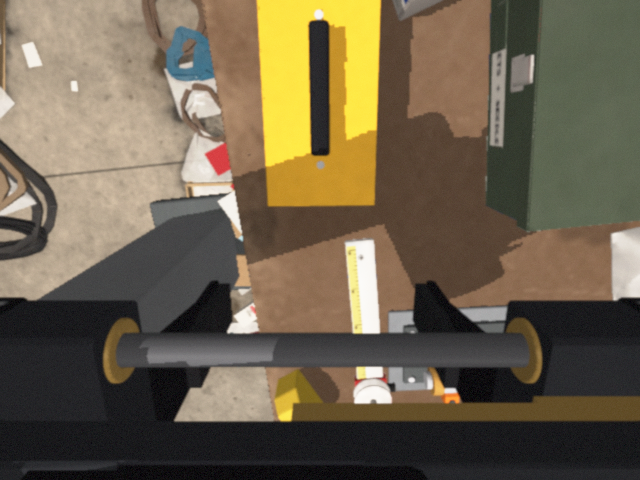

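```bash
python3 - <<'E'
from h import *
go([.4605,.3992,.15],-.096)
E
```

```text
t 12.15 p [0.4516 0.2928 0.2694] yaw -0.1034 q [ 0.37  0.36  1.59 -0.    1.19  0.47] F [ 1.2 -0.6  0.2] w 0.0869
shift cm [10.68 -0.22 11.94] rot [ 0.     0.    -0.007]
```

send_rows(deltas=[{"tx":2.5,"ty":0,"tz":2,"rx":0,"ry":0,"rz":-0.008},{"tx":5,"ty":0,"tz":4.5,"rx":0,"ry":0,"rz":-0.008},{"tx":7.8,"ty":-0.1,"tz":7,"rx":0,"ry":0,"rz":-0.008},{"tx":10,"ty":-0.1,"tz":9.5,"rx":0,"ry":0,"rz":-0.008},{"tx":10.7,"ty":-0.15,"tz":11.5,"rx":0,"ry":0,"rz":-0.008}])

```text
time: 12.57
position: [0.4609, 0.4021, 0.1528]
tool_rot: [0.739, 0.673, 0.001, -0.0]
ft_force: [-0.6, -0.6, 0.3]
grip_width: 0.0871
```

send_rows(deltas=[{"tx":0,"ty":0,"tz":0,"rx":0,"ry":0,"rz":0},{"tx":0,"ty":0,"tz":0,"rx":0,"ry":0,"rz":0}])

```text
time: 12.73
position: [0.4596, 0.399, 0.1534]
tool_rot: [0.739, 0.673, -0.002, -0.0]
ft_force: [0.2, 0.4, 1.0]
grip_width: 0.0869
```

```bash
python3 - <<'E'
from h import *
go([.4605,.3995,.094],-.096)
E
```

```text
t 12.73 p [0.4596 0.399  0.1534] yaw -0.0936 q [ 0.53  0.59  1.54 -0.    1.02  0.63] F [0.2 0.4 1. ] w 0.0869
shift cm [0.07 0.1  5.94] rot [-0.002  0.002  0.002]
```

send_rows(deltas=[{"tx":0,"ty":0.05,"tz":2,"rx":0,"ry":0,"rz":0},{"tx":0,"ty":0.05,"tz":4,"rx":0,"ry":0,"rz":0},{"tx":0,"ty":0.05,"tz":5.3,"rx":0,"ry":0,"rz":0},{"tx":0,"ty":0.05,"tz":5.9,"rx":0,"ry":0,"rz":0},{"tx":0,"ty":0.05,"tz":5.9,"rx":0,"ry":0,"rz":0}])

```text
time: 13.15
position: [0.4609, 0.3987, 0.0958]
tool_rot: [0.74, 0.673, -0.0, 0.0]
ft_force: [-0.6, 0.5, -0.0]
grip_width: 0.0871
```

send_rows(deltas=[{"tx":0,"ty":0,"tz":0,"rx":0,"ry":0,"rz":0},{"tx":0,"ty":0,"tz":0,"rx":0,"ry":0,"rz":0},{"tx":0,"ty":0,"tz":0,"rx":0,"ry":0,"rz":0},{"tx":0,"ty":0,"tz":0,"rx":0,"ry":0,"rz":0},{"tx":0,"ty":0,"tz":0,"rx":0,"ry":0,"rz":0}], claw=0.8, squeeze=45)

```text
time: 13.57
position: [0.4608, 0.4, 0.0963]
tool_rot: [0.739, 0.673, 0.001, 0.0]
ft_force: [0.2, -0.1, 0.5]
grip_width: 0.0614
```

send_rows(deltas=[{"tx":0,"ty":0,"tz":0,"rx":0,"ry":0,"rz":0},{"tx":0,"ty":0,"tz":0,"rx":0,"ry":0,"rz":0},{"tx":0,"ty":0,"tz":0,"rx":0,"ry":0,"rz":0},{"tx":0,"ty":0,"tz":0,"rx":0,"ry":0,"rz":0},{"tx":0,"ty":0,"tz":0,"rx":0,"ry":0,"rz":0}])

```text
time: 13.98
position: [0.4604, 0.3997, 0.0955]
tool_rot: [0.739, 0.673, -0.0, -0.0]
ft_force: [0.7, 0.4, -1.4]
grip_width: 0.0284
```

send_rows(deltas=[{"tx":0,"ty":0,"tz":0,"rx":0,"ry":0,"rz":0},{"tx":0,"ty":0,"tz":0,"rx":0,"ry":0,"rz":0},{"tx":0,"ty":0,"tz":0,"rx":0,"ry":0,"rz":0}])

```text
time: 14.23
position: [0.4603, 0.3997, 0.0955]
tool_rot: [0.739, 0.673, -0.0, -0.0]
ft_force: [-0.0, -0.7, -1.1]
grip_width: 0.0161
```

```bash
python3 - <<'E'
from h import *
go([.4605,.3995,.094],-.096)
E
```

```text
t 14.23 p [0.4603 0.3997 0.0955] yaw -0.093 q [0.53 0.67 1.58 0.   0.9  0.62] F [-0.  -0.7 -1.1] w 0.0161
shift cm [-0.02  0.02  0.15] rot [-0.     0.     0.003]
```

send_rows(deltas=[{"tx":0,"ty":0,"tz":-0.5,"rx":0,"ry":0,"rz":0},{"tx":0,"ty":0,"tz":-1.5,"rx":0,"ry":0,"rz":0},{"tx":0,"ty":0,"tz":-3.5,"rx":0,"ry":0,"rz":0},{"tx":0,"ty":0,"tz":-6.5,"rx":0,"ry":0,"rz":0},{"tx":0,"ty":0,"tz":-9.5,"rx":0,"ry":0,"rz":0}])

```text
time: 14.65
position: [0.4595, 0.3991, 0.1911]
tool_rot: [0.739, 0.673, -0.001, -0.0]
ft_force: [0.8, -0.1, -3.0]
grip_width: 0.0156
```

```bash
python3 - <<'E'
from h import *
go([.6257,.0748,.25],-1.6217)
c=grab('scene','s8')
E
```

```text
t 14.65 p [0.4595 0.3991 0.1911] yaw -0.0931 q [ 0.53  0.54  1.5  -0.    1.1   0.62] F [ 0.8 -0.1 -3. ] w 0.0156
shift cm [-30.76  19.55  -5.89] rot [-1.000e-03  3.000e-03  1.529e+00]
```

View pics/s8.png

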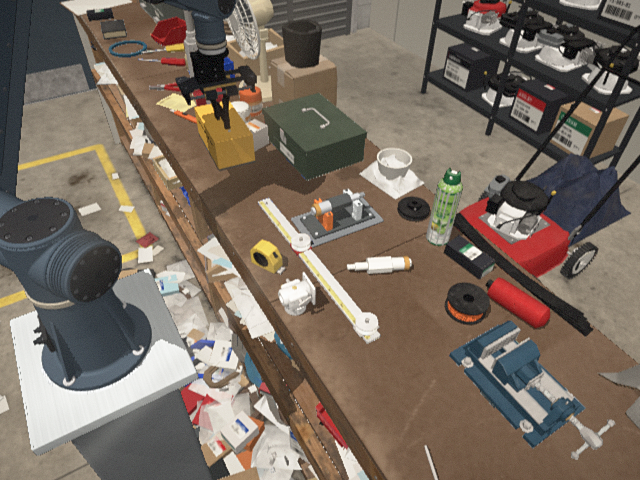

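send_rows(deltas=[{"tx":-1,"ty":0,"tz":-2,"rx":0,"ry":0,"rz":0},{"tx":-3,"ty":1,"tz":-4.5,"rx":0,"ry":0,"rz":0.02},{"tx":-6,"ty":2,"tz":-6.5,"rx":0,"ry":0,"rz":0.1},{"tx":-9,"ty":3.5,"tz":-6.5,"rx":0,"ry":0,"rz":0.2},{"tx":-12,"ty":5,"tz":-6.5,"rx":0,"ry":0,"rz":0.3}])

```text
time: 15.12
position: [0.4998, 0.275, 0.2581]
tool_rot: [0.832, 0.554, 0.002, 0.001]
ft_force: [0.8, 0.2, -3.7]
grip_width: 0.0156
```

```bash
python3 - <<'E'
from h import *
go([.6257,.0748,.25],-1.6217)
E
```

```text
t 15.12 p [0.4998 0.275  0.2581] yaw -0.3964 q [ 0.31  0.41  1.53 -0.    1.19  0.7 ] F [ 0.8  0.2 -3.7] w 0.0156
shift cm [-13.61  19.34   0.84] rot [ 1.000e-03 -5.000e-03  1.225e+00]
```

send_rows(deltas=[{"tx":-1.5,"ty":2,"tz":0,"rx":0,"ry":0,"rz":0.12},{"tx":-3,"ty":4,"tz":0,"rx":0,"ry":0,"rz":0.24},{"tx":-4.5,"ty":6,"tz":0,"rx":0,"ry":0,"rz":0.36},{"tx":-6,"ty":8,"tz":0,"rx":0,"ry":0,"rz":0.48},{"tx":-7.5,"ty":10,"tz":0,"rx":0,"ry":0,"rz":0.6}])

```text
time: 15.53
position: [0.5629, 0.1668, 0.256]
tool_rot: [0.959, 0.282, 0.0, -0.0]
ft_force: [0.2, -0.3, -3.5]
grip_width: 0.0154
```

```bash
python3 - <<'E'
from h import *
go([.6257,.0748,.25],-1.6217)
E
```

```text
t 15.53 p [0.5629 0.1668 0.256 ] yaw -0.9991 q [0.1  0.44 1.49 0.   1.21 1.1 ] F [ 0.2 -0.3 -3.5] w 0.0154
shift cm [ 0.31 11.14  0.6 ] rot [-0.    -0.     0.623]
```

send_rows(deltas=[{"tx":0.1,"ty":2.2,"tz":0,"rx":0,"ry":0,"rz":0.12},{"tx":0.2,"ty":4.4,"tz":0,"rx":0,"ry":0,"rz":0.24},{"tx":0.3,"ty":6.6,"tz":0,"rx":0,"ry":0,"rz":0.36},{"tx":0.3,"ty":8.8,"tz":0,"rx":0,"ry":0,"rz":0.48},{"tx":0.3,"ty":11,"tz":0,"rx":0,"ry":0,"rz":0.6}])

```text
time: 15.95
position: [0.6254, 0.0765, 0.2559]
tool_rot: [1.0, -0.014, -0.0, -0.0]
ft_force: [0.1, 0.6, -2.9]
grip_width: 0.0154
```

send_rows(deltas=[{"tx":0,"ty":0,"tz":0,"rx":0,"ry":0,"rz":0.023},{"tx":0,"ty":0,"tz":0,"rx":0,"ry":0,"rz":0.023},{"tx":0,"ty":0,"tz":0,"rx":0,"ry":0,"rz":0.023}])

```text
time: 16.2
position: [0.6245, 0.0778, 0.2555]
tool_rot: [1.0, -0.022, -0.001, -0.0]
ft_force: [-1.1, 0.0, -2.6]
grip_width: 0.0157
```

```bash
python3 - <<'E'
from h import *
go([.6257,.0748,.20],-1.6217)
for n in('wrist','scene','side'):
    c=grab(n,n+'9');P=cloud(c); hsv=cv2.cvtColor(c['color'],cv2.COLOR_RGB2HSV)
    zr=c['obs']['position'][2]-.0955+.087
    y=(hsv[...,0]>18)&(hsv[...,0]<32)&(hsv[...,1]>140)&(abs(P[...,2]-zr)<.008)&(abs(P[...,0]-.62)<.15)&(abs(P[...,1]-.07)<.1)
    print(n,y.sum(),rect(P[y]) if y.sum()>20 else '',zr)
    q=P[y]; A=np.c_[q[:,:2],np.ones(len(q))]; print('plane',np.linalg.lstsq(A,q[:,2],rcond=None)[0].round(4))
E
```

```text
t 16.2 p [0.6245 0.0778 0.2555] yaw -1.615 q [-0.05  0.5   1.38  0.    1.26  1.56] F [-1.1  0.  -2.6] w 0.0157
shift cm [0.14 0.3  5.55] rot [-0.001  0.001  0.007]
wrist 42765 ((640.6934204101562, 76.95027160644531), (100.42841339111328, 164.36961364746094), 87.3053970336914) 0.2470064844793689
plane [-2.000e-04  1.000e-03  2.474e-01]
scene 1690 ((623.7316284179688, 74.45758819580078), (103.31397247314453, 197.54281616210938), 87.73768615722656) 0.2470404173577067
plane [0.0035 0.019  0.2429]
side 1362 ((625.3412475585938, 78.65254974365234), (110.72481536865234, 196.52452087402344), 87.12801361083984) 0.24707524989936158
plane [0.0009 0.0187 0.2463]
```

View pics/wrist9.png

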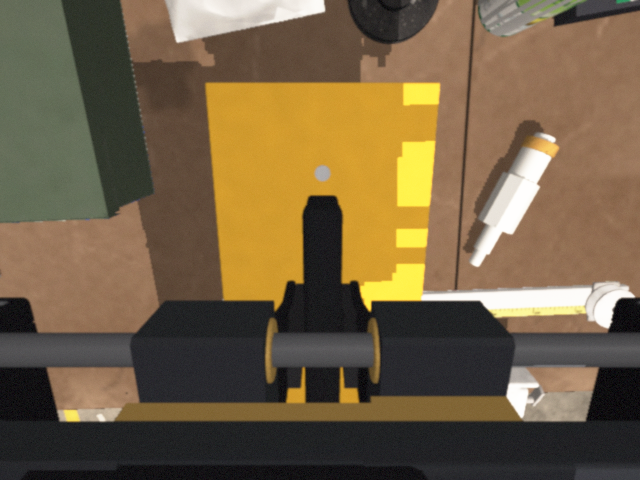

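View pics/scene9.png

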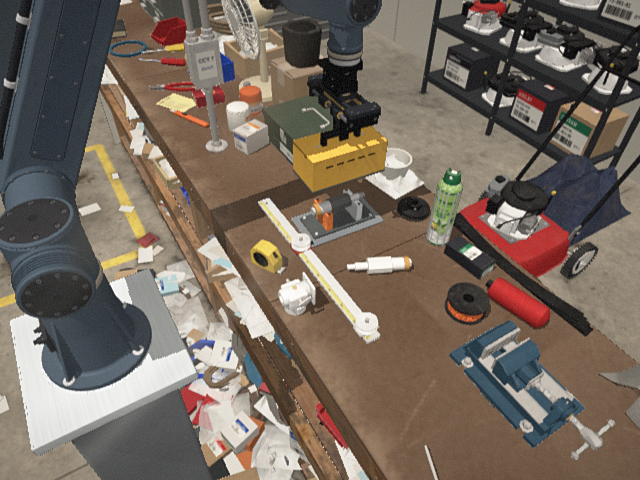

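send_rows(deltas=[{"tx":0.1,"ty":0.3,"tz":1.5,"rx":0,"ry":0,"rz":0.007},{"tx":0.1,"ty":0.3,"tz":3.5,"rx":0,"ry":0,"rz":0.007},{"tx":0.1,"ty":0.3,"tz":5,"rx":0,"ry":0,"rz":0.007},{"tx":0.1,"ty":0.3,"tz":5.5,"rx":0,"ry":0,"rz":0.007},{"tx":0.1,"ty":0.3,"tz":5.5,"rx":0,"ry":0,"rz":0.007}])

```text
time: 16.77
position: [0.6246, 0.0753, 0.199]
tool_rot: [1.0, -0.025, -0.002, -0.0]
ft_force: [0.1, -0.8, -1.6]
grip_width: 0.0153
```

send_rows(deltas=[{"tx":0,"ty":0,"tz":0,"rx":0,"ry":0,"rz":0},{"tx":0,"ty":0,"tz":0,"rx":0,"ry":0,"rz":0},{"tx":0,"ty":0,"tz":0,"rx":0,"ry":0,"rz":0}])

```text
time: 17.02
position: [0.6271, 0.0746, 0.2019]
tool_rot: [1.0, -0.026, 0.001, 0.0]
ft_force: [0.1, 0.3, -3.0]
grip_width: 0.0155
```

```bash
python3 - <<'E'
from h import *
go([.6255,.0750,.1015],-1.6217)
E
```

```text
t 17.02 p [0.6271 0.0746 0.2019] yaw -1.6226 q [-0.06  0.56  1.44 -0.    1.14  1.56] F [ 0.1  0.3 -3. ] w 0.0155
shift cm [-0.19 -0.03 10.04] rot [ 0.    -0.003 -0.001]
```

send_rows(deltas=[{"tx":-0.1,"ty":0,"tz":1,"rx":0,"ry":0,"rz":0},{"tx":-0.1,"ty":0,"tz":2.5,"rx":0,"ry":0,"rz":0},{"tx":-0.1,"ty":0,"tz":4,"rx":0,"ry":0,"rz":0},{"tx":-0.1,"ty":0,"tz":5.5,"rx":0,"ry":0,"rz":0},{"tx":-0.1,"ty":0,"tz":7,"rx":0,"ry":0,"rz":0}])

```text
time: 17.43
position: [0.6252, 0.0745, 0.1299]
tool_rot: [1.0, -0.026, 0.0, -0.0]
ft_force: [0.6, 0.1, -4.0]
grip_width: 0.0156
```

send_rows(deltas=[{"tx":0,"ty":0,"tz":0.6,"rx":0,"ry":0,"rz":0},{"tx":0,"ty":0,"tz":1,"rx":0,"ry":0,"rz":0},{"tx":0,"ty":0,"tz":1,"rx":0,"ry":0,"rz":0},{"tx":0,"ty":0,"tz":1,"rx":0,"ry":0,"rz":0}])

```text
time: 17.77
position: [0.6257, 0.0745, 0.121]
tool_rot: [1.0, -0.026, 0.001, 0.0]
ft_force: [-0.0, -0.4, -2.6]
grip_width: 0.0155
```

```bash
python3 - <<'E'
from h import *
go([.6255,.0750,.1015],-1.6217)
E
```

```text
t 17.77 p [0.6257 0.0745 0.121 ] yaw -1.623 q [-0.06  0.66  1.51  0.    0.98  1.56] F [-0.  -0.4 -2.6] w 0.0155
shift cm [-0.02 -0.05  1.95] rot [-0.    -0.001 -0.001]
```

send_rows(deltas=[{"tx":0,"ty":-0.05,"tz":0.4,"rx":0,"ry":0,"rz":0},{"tx":0,"ty":-0.05,"tz":0.8,"rx":0,"ry":0,"rz":0},{"tx":0,"ty":-0.05,"tz":1.2,"rx":0,"ry":0,"rz":0},{"tx":0,"ty":-0.05,"tz":1.5,"rx":0,"ry":0,"rz":0},{"tx":0,"ty":-0.05,"tz":1.5,"rx":0,"ry":0,"rz":0}])

```text
time: 18.18
position: [0.6246, 0.075, 0.1047]
tool_rot: [1.0, -0.026, -0.001, -0.0]
ft_force: [-0.8, -0.0, -3.2]
grip_width: 0.0155
```

send_rows(deltas=[{"tx":0,"ty":0,"tz":0.1,"rx":0,"ry":0,"rz":0},{"tx":0,"ty":0,"tz":0.2,"rx":0,"ry":0,"rz":0},{"tx":0,"ty":0,"tz":0.3,"rx":0,"ry":0,"rz":0},{"tx":0,"ty":0,"tz":0.3,"rx":0,"ry":0,"rz":0}])

```text
time: 18.52
position: [0.6252, 0.075, 0.1024]
tool_rot: [1.0, -0.026, -0.0, -0.0]
ft_force: [-0.2, 0.6, -2.8]
grip_width: 0.0153
```

send_rows(deltas=[{"tx":0,"ty":0,"tz":0.1,"rx":0,"ry":0,"rz":0},{"tx":0,"ty":0,"tz":0.15,"rx":0,"ry":0,"rz":0},{"tx":0,"ty":0,"tz":0.15,"rx":0,"ry":0,"rz":0}])

```text
time: 18.77
position: [0.6254, 0.075, 0.1015]
tool_rot: [1.0, -0.026, 0.0, 0.0]
ft_force: [-0.1, 0.0, -0.7]
grip_width: 0.0158
```

send_rows(deltas=[{"tx":0,"ty":0,"tz":0.05,"rx":0,"ry":0,"rz":0},{"tx":0,"ty":0,"tz":0.08,"rx":0,"ry":0,"rz":0},{"tx":0,"ty":0,"tz":0.08,"rx":0,"ry":0,"rz":0}])

```text
time: 19.02
position: [0.6254, 0.075, 0.1015]
tool_rot: [1.0, -0.026, 0.0, 0.0]
ft_force: [-1.9, 0.4, 5.6]
grip_width: 0.0153
```

send_rows(deltas=[{"tx":0,"ty":0,"tz":0,"rx":0,"ry":0,"rz":0},{"tx":0,"ty":0,"tz":0,"rx":0,"ry":0,"rz":0}], squeeze=5)

```text
time: 19.18
position: [0.6254, 0.075, 0.1014]
tool_rot: [1.0, -0.026, 0.0, 0.0]
ft_force: [-1.9, 0.3, 6.1]
grip_width: 0.016
```

send_rows(deltas=[{"tx":0,"ty":0,"tz":0,"rx":0,"ry":0,"rz":0},{"tx":0,"ty":0,"tz":0,"rx":0,"ry":0,"rz":0},{"tx":0,"ty":0,"tz":0,"rx":0,"ry":0,"rz":0},{"tx":0,"ty":0,"tz":0,"rx":0,"ry":0,"rz":0},{"tx":0,"ty":0,"tz":0,"rx":0,"ry":0,"rz":0}], claw=6)

```text
time: 19.6
position: [0.6253, 0.075, 0.1]
tool_rot: [1.0, -0.026, -0.0, -0.0]
ft_force: [-0.4, -0.2, 1.0]
grip_width: 0.0415
```

send_rows(deltas=[{"tx":0,"ty":0,"tz":0,"rx":0,"ry":0,"rz":0},{"tx":0,"ty":0,"tz":-1,"rx":0,"ry":0,"rz":0},{"tx":0,"ty":0,"tz":-4,"rx":0,"ry":0,"rz":0},{"tx":0,"ty":0,"tz":-8,"rx":0,"ry":0,"rz":0},{"tx":-1,"ty":0,"tz":-12,"rx":0,"ry":0,"rz":0}])

```text
time: 20.02
position: [0.6162, 0.0753, 0.2214]
tool_rot: [1.0, -0.026, 0.0, 0.0]
ft_force: [0.7, -0.5, -0.0]
grip_width: 0.0597
```

send_rows(deltas=[{"tx":-3,"ty":0,"tz":-3,"rx":0,"ry":0,"rz":0},{"tx":-6,"ty":0,"tz":-5,"rx":0,"ry":0,"rz":0},{"tx":-8,"ty":0,"tz":-5,"rx":0,"ry":0,"rz":0},{"tx":-8,"ty":0,"tz":-5,"rx":0,"ry":0,"rz":0},{"tx":-8,"ty":0,"tz":-5,"rx":0,"ry":0,"rz":0}])

```text
time: 20.43
position: [0.5349, 0.0799, 0.2715]
tool_rot: [1.0, -0.026, 0.001, 0.0]
ft_force: [0.7, -0.2, -0.1]
grip_width: 0.0602
```

```bash
python3 - <<'E'
from h import *
for n in('wrist','scene','side'):
    c=grab(n,n+'10');P=cloud(c); hsv=cv2.cvtColor(c['color'],cv2.COLOR_RGB2HSV)
    y=(hsv[...,0]>18)&(hsv[...,0]<32)&(hsv[...,1]>140)&(abs(P[...,2]-.093)<.008)&(abs(P[...,0]-.62)<.15)&(abs(P[...,1]-.07)<.1)
    q=P[y]; A=np.c_[q[:,:2],np.ones(len(q))]; print(n,y.sum(),rect(q),np.median(q[:,2]).round(4),'plane',np.linalg.lstsq(A,q[:,2],rcond=None)[0].round(4))
    if n=='wrist':
        g=(P[...,2]>.112)&(P[...,2]<.13)&(abs(P[...,0]-.625)<.07)&(abs(P[...,1]-.075)<.03); print('bar',rect(P[g]),np.median(P[g][:,2]))
o=robot.get_obs();print(o['time'],o['position'])
E
```

```text
wrist 22875 ((619.8272094726562, 74.86672973632812), (100.30501556396484, 184.73028564453125), 87.05028533935547) 0.0934 plane [0.001  0.0001 0.0928]
bar ((625.82763671875, 74.55391693115234), (15.798335075378418, 98.88984680175781), 86.8255844116211) 0.12319247740290032
scene 1706 ((624.8771362304688, 73.10037231445312), (107.39544677734375, 197.63291931152344), 87.13984680175781) 0.0925 plane [0.0021 0.0106 0.0903]
side 1411 ((626.6187744140625, 75.58229064941406), (110.67703247070312, 196.06101989746094), 87.44890594482422) 0.0945 plane [-0.0002  0.0089  0.0938]
20.5833 [0.53647998 0.07948443 0.26998548]
```

View pics/wrist10.png

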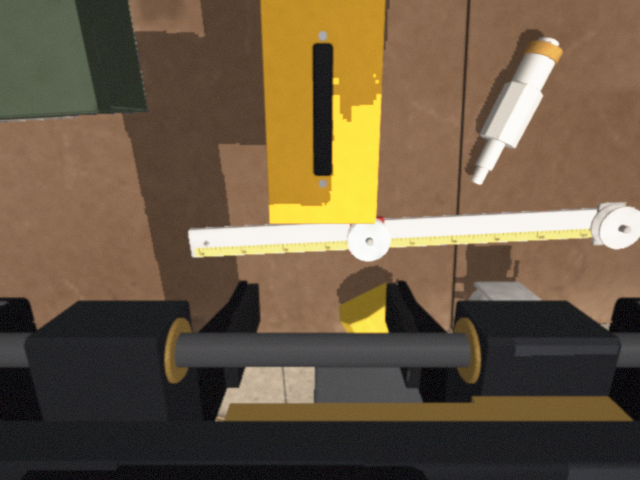

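View pics/scene10.png

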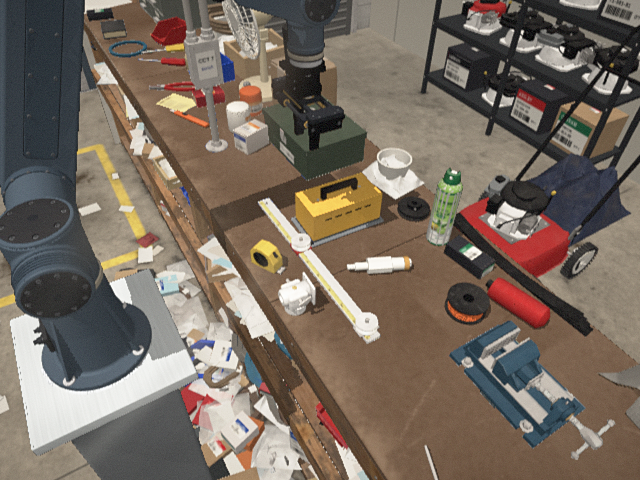

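The hood is level with its roof at 93.4 mm (expected 93) and its bar centred at (0.6258, 0.0746). The bystanders are untouched, so I'm handing in.

```bash
python3 -c "
from rig import robot
print(robot.hand_in())"
```

```text
the job is handed in; nothing more can be done
None
```

The spindle lies in both V-notches, thick end in the orange saddle, and the hood stands over it fully down. I handed the job in at about 20.6 s of the 64 s.

- **Spindle:** I gripped it at the barrel and lowered it until about 9 N of contact showed, then let go. The wrist camera then put it about 1 mm off centre along x and centred in y within 1 mm. Its axis was level at 62–63 mm (62 mm is nominal). I could not look at it again once the hood covered it.
- **Hood:** I gripped it by its bar and set it down until contact force rose by 6–9 N. The final wrist view shows the roof level at 93.4 mm (93 expected). The bar is within about 1 mm of the cradle's centre, and the yaw matches within about 0.3°.
- **Bystanders:** The arm never came near the tape measure or the carburettor. In the last pictures both stand where they were at the start, judged by eye.

The scene and side cameras agree with the wrist camera on the hood's position to about 2 mm. Their depth data also suggested up to 0.6° of roof tilt, while the closer wrist view showed about 0.06°. The limit is 1.7°.

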